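Hang the work lamp in the key cabinet under its sprung roller

ROBOT

A 7-joint arm with a two-finger parallel gripper is mounted at the origin on the work surface. World frame = base frame: x ahead of the robot, y to its left, z up, the work surface at z = 0. Lengths are in m, angles in rad, forces in N, time in s.
With the tool pointing down it reaches from about 0.425 to 0.875 m from the base axis. Payload 9.9 kg.
Tool frame: the origin (TCP) lies midway between the tips of the shut fingers; the grasp point (between the pads) lies 19 mm behind it; z points along the fingers, y is the line along which they close (so a half turn about z gives the same grasp; the last joint's range is limited). The gripper opens to 85 mm and grips with 20 to 120 N. Pads are 22 mm wide; open, the fingers measure 114 mm over their backs; the gripper's body (76 mm by 85 mm) begins 54 mm behind the grasp point. The pads swing forward as they close: fully open they stand 13 mm farther back than shut.
Start: joints at [-1.379, 0.576, 0.025, 1.437, -0.015, 1.129, -0.057], TCP at [0.184, 0.649, 0.231] pointing down, gripper open.
Joint ranges: [-2.76, 2.76], [-0.34, 2.15], [-1.52, 1.57], [0.19, 2.46], [-1.09, 4.23], [0.17, 1.99], [-2.82, 2.82]. Speed limits (rad/s): [2.22, 2.22, 3.01, 3.01, 3.14, 3.14, 3.14].

INTERFACE

Orientations are given as a rotation vector (axis times angle).
In Python, from station import * gives the robot as it stands.
- The arm moves only by the shell command python3 -m creep 'ROWS' [FORCE]. ROWS is JSON, a list that holds one entry, the list of rows, each a list of 7 numbers: the closure in counts, from 0 (fully open) to 255 (shut), then the shift along the tool's x, y, z normalised to -1 to 1, where 1 is 0.08 m, then the turn, a rotation vector about the tool's x, y, z normalised to -1 to 1, where 1 is 30 degrees. A call has 1 to 12 rows; each row shifts and turns the commanded pose from where the row before left it, along the tool's axes as they then stand; what a row does not reach is not made up. A row lasts 1/8 s, in which the tool goes at most 62.5 mm and 10.7 degrees, less where a joint would pass 70% of its speed; a pose out of reach is approached as far as the arm can. A call with a number of a shift or a turn outside -1 to 1 is refused whole. A call with a gripper value outside its range is refused whole. The fingers move at their own pace and stop on an object; FORCE is the grip in N (left out, the last holds). Time passes only in rows, so rows that do not move let the fingers close. It gives the time, the measured TCP pose, the force, the opening and the grip force at its end, in the units of the state.
- get_state(): the state, without advancing time (a new reading comes with each control period).
- snapshot(name): name is "side" or "top" or "wrist"; returns (picture, depth): 420x560x3 uint8, red, green, blue; 420x560 float32, m along the optical axis (not along the pixel's ray), 0 where there is no reading.
- camera_info(name): a dict with "fov_y" (degrees; the focal length in pixels is half the picture's height over the tangent of half this angle, whatever the lens; pixels are square), "cx", "cy" (the principal point, pixels), "R" (3x3) and "t" (3): a world point X has camera coordinates R X + t; the wrist camera has in their place "T_tool_cam" (4x4, takes a point from camera to tool coordinates, whose origin is the TCP and whose axes are the flange's). Camera axes: x right, y down, z forward; pixel columns grow to the right and rows downward; lengths in m; the calibration is good to about 2 mm. A picture is of the moment at which its call begins: read the wrist's pose just before it. camera_info takes no time and is no camera call.
- finish_job(): hands the job in; it is judged then, once.
The state is a dict: "time": time; "joints": joint angles; "dq": joint speeds; "tau": joint torques, N m; "ee_pos": TCP position; "ee_rot": TCP orientation; "contact_force": force on the tool from outside, world axes, zero at the start; "torque": the same for the moment, N m; "grip_width": opening from 0.0 (shut) to 1.0 (fully open); "finger_force": force on a finger pad.
Only numpy, scipy, OpenCV 4.12 (cv2) and the standard library are available. Lean on these libraries where they do the work, as an engineer would, in place of code of your own. Each camera call takes 0.05 s, during which the arm holds its last target. There are 200 camera calls.

TASK

Take the work lamp with the yellow bail out of its sloping cradle, reach it bail first through the front opening of the narrow cabinet, hang it by the bail on the hook inside and push the bail home under the sprung roller until it stops at the brass collar, so that the roller bears on it; then let go and leave the lamp hanging still. Do not touch the cabinet's front frame or its hood with anything, and leave everything else where it stands.

Things in the scene. Friction and masses are not known exactly. Their poses are not given: they have to be found in the camera images.
- lamp_center (a point): Centre of the case of the lamp to hang: rigid, black, 140 long x 42 wide x 20 mm thick, about 0.15 kg, yellow bail and lit face. x runs along the case to the bail, y across the width, z out of the lit face. At the start it lies bail end up, 27 deg from level. Grip it across the 42 mm, at 15 mm towards the tail (-x): then the gripper stays outside the cabinet
- lamp_bail (a point): Middle of the lamp's bail bar, 120 mm along +x from the case centre (same axes). The bail is a rigid yellow U of 8 mm round bar: cross bar along the lamp's y, its two legs 25 mm apart inside, 46 mm clear between cross bar and case. Lamp overall 194 mm
- cradle: Fixed cradle of the yellow lamp. Origin on the table, centre of its 150 x 90 x 8 mm foot; x points to the raised end. The lamp lies, centre 150 mm above the origin, on a rail 30 mm wide that slopes 27 deg, tail against a lip ending 6 mm below the lit face. Fingers pass beside the rail. Lift the lamp straight up to take it out
- cabinet: Fixed narrow cabinet, grey sheet below, wire grille above and on top, 154 wide x 119 deep x 337 mm high, open only in front, towards the robot. Origin at the bottom centre of its front plane, on the table; x points into the cabinet, z up. Floor inside 10 mm high, back panel 115 mm behind the front plane
- frame: The cabinet's black front frame (origin and axes as the cabinet), 8 mm thick: opening 110 wide, centred, 20 to 300 mm above the table. Over it an aluminium hood, 154 wide, juts 22 mm out to the robot, 300 to 335 mm above the table. Touch neither. An upright gripper would hit the hood; leaning back 27 deg, as in the cradle, it clears
- hook: Fixed steel hook in the cabinet. Origin: root of its bar on the back panel; axes as the cabinet (x to the back, z up). A level round bar, 8 mm thick, runs 72 mm out towards the opening (-x), then turns up to a tip 85 mm out, 14 mm up. A 22 mm brass collar round the bar ends 37 mm out. Its height and side offset in the cabinet vary
- hook_home (a point): Where the middle of the bail bar lies when home: on the hook bar (8 mm above its axis), against the rigid brass collar, 41 mm out from the back panel. Axes as the hook. Lowered onto the hook bar 58 to 68 mm out, the bail lies behind the tip and in front of the roller, ready to be pushed in
- finger (a joint): Angle (rad) of the red sprung finger over the hook; 0 = rest, grows upwards. Its free white roller, 20 mm diameter, 16 wide, axis 47 mm out from the back panel, rests 3.5 mm lower than the top of a bail on the hook bar. A bail pushed in meets it 56 mm out, lifts it to about 0.07 with 3 to 5 N, passes under; home, it stays at about 0.04, bearing on the bail. At the collar the push rises sharply
- spare_lamp_center (a point): Bystander: centre of the case of a second lamp of the same shape, with blue bail, in its own cradle of the same shape. Leave alone
- model_car: Bystander: yellow model car, 170 x 74 x 57 mm, origin under its centre
- jar: Bystander: glass jar, 64 mm diameter, 85 mm high, origin under its centre
- water_bottle: Bystander: green bottle, 60 mm diameter, 190 mm high, origin under its centre
- mug: Bystander: blue mug, 80 mm diameter, 90 mm high, origin under its centre
- screwdriver: Bystander: screwdriver with red handle, about 200 mm long, lying on the table
- tray: Bystander: orange parts tray 160 x 110 x 35 mm, origin under its centre
Not all that is in view belongs to the job. Leave any orange or turquoise look-alike of the part that bears lamp_center alone.

How it is judged:
By the outcome, as a careful person would: the job done as asked, in the order asked, and still so for the second after the job is handed in, with the robot touching nothing.
It also fails if it takes over 51 s, if anything falls off the work surface, if the arm or the gripper's body presses on something with over 40 N, if the wrist force passes 120 N, or if a joint passes its speed limit or range.

## Working session

There is one attempt and no reset: what is moved stays moved. The work goes in short steps, Python scripts to look and compute and a shell command to move; the robot and the scene stay as the last step left them, time stands still between calls to the robot, and variables do not carry over. Pictures are saved under pics/ and viewed, at most 10 in all, crops included, and the job is handed in when it is done.

```bash
ls; mkdir -p pics
cat > h.py <<'E'
from station import *
import numpy as np, cv2
from scipy.spatial.transform import Rotation as Ro
def cam(n):
    s=get_state(); im,d=snapshot(n); c=camera_info(n)
    f=im.shape[0]/2/np.tan(np.radians(c["fov_y"])/2)
    if "R" in c:
        T=np.eye(4); T[:3,:3]=np.array(c["R"]).T; T[:3,3]=-T[:3,:3]@np.array(c["t"])
    else:
        W=np.eye(4); W[:3,:3]=Ro.from_rotvec(s["ee_rot"]).as_matrix(); W[:3,3]=s["ee_pos"]; T=W@np.array(c["T_tool_cam"])
    v,u=np.mgrid[:im.shape[0],:im.shape[1]]
    P=np.stack([(u-c["cx"])/f*d,(v-c["cy"])/f*d,d],-1)@T[:3,:3].T+T[:3,3]
    P[d==0]=np.nan
    return im,d,P
def save(n,im): cv2.imwrite("pics/"+n+".png",im[...,::-1])
E
python3 - <<'E'
from h import *
print(get_state())
for n in ("side","top","wrist"):
    im,d,P=cam(n); np.savez(""+n+"0.npz",im=im,d=d,P=P); save(n+"0",im)
    print(n,{k:np.round(v,3).tolist() for k,v in camera_info(n).items()})
a=np.load("side0.npz")["im"];b=np.load("top0.npz")["im"]
save("both",cv2.resize(np.vstack([a,b]),(448*1,672))[:600] if 0 else np.vstack([a,b]))
E
```

```text
pics
{'time': 0.0, 'joints': array([-1.37879402,  0.57654287,  0.02485487,  1.43791192, -0.01498272,
        1.1289927 , -0.05652829]), 'dq': array([ 0.00030142, -0.00182449,  0.00180025,  0.001665  ,  0.00017809,
       -0.00033801,  0.00017255]), 'tau': array([-6.76207310e-04, -7.65777826e+01,  2.25065030e+00, -2.85949981e+01,
        1.55011215e-02,  1.30667794e-02,  2.08589114e-05]), 'ee_pos': array([0.18369806, 0.64905209, 0.23043429]), 'ee_rot': array([-4.31834276e-01, -3.11164854e+00,  2.61645405e-03]), 'contact_force': array([0.78343572, 0.25692825, 1.29987072]), 'torque': array([-0.00277938, -0.02238372, -0.03357546]), 'finger_force': 0.0, 'grip_width': 1.0000580811300306}
side {'fov_y': 55.34, 'cx': 281.55, 'cy': 209.337, 'R': [[0.981, -0.192, 0.004], [-0.134, -0.698, -0.704], [0.138, 0.69, -0.71]], 't': [-0.489, 0.208, 1.175]}
top {'fov_y': 52.685, 'cx': 283.34, 'cy': 205.645, 'R': [[0.028, -1.0, -0.007], [-0.996, -0.027, -0.088], [0.088, 0.009, -0.996]], 't': [0.015, 0.506, 1.292]}
wrist {'fov_y': 61.156, 'cx': 284.769, 'cy': 207.501, 'T_tool_cam': [[-0.0, -0.957, -0.29, 0.074], [1.0, -0.0, 0.0, -0.001], [-0.001, -0.29, 0.957, -0.143], [0.0, 0.0, 0.0, 1.0]]}
```

View pics/side0.png

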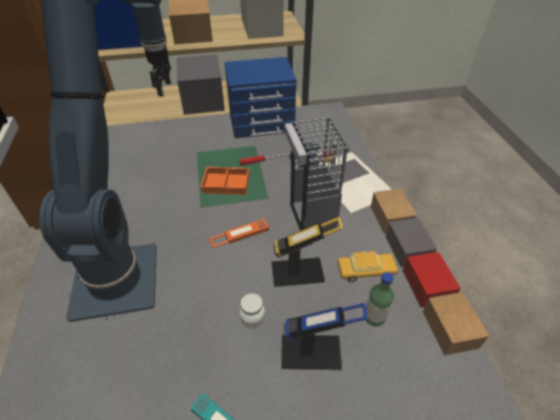

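View pics/top0.png

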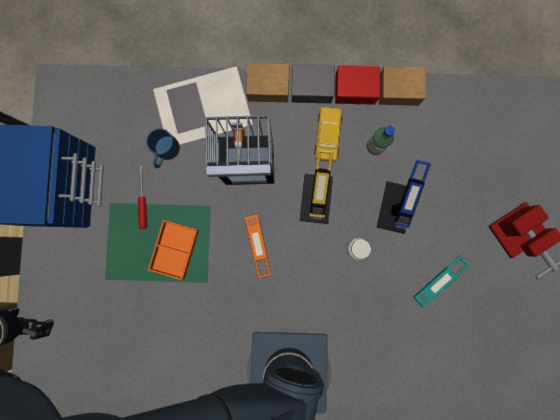

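Side: the yellow-bail lamp is at (305,237) with its bail at (332,228), and the cabinet is at (318,170). Top: lamp case (320,190), bail about (326,160), cabinet hood (240,170), hook and collar near (238,138).

Run:
```python
from h import *
t=np.load("top0.npz");im,P=t["im"],t["P"]
s=np.load("side0.npz")
def pts(t,u0,u1,v0,v1,f=None):
    im=t["im"][v0:v1,u0:u1].astype(int);P=t["P"][v0:v1,u0:u1]
    m=np.isfinite(P[...,0])
    if f is not None:m&=f(im,P)
    return P[m]
# lamp: points z>0.1 in region
L=pts(t,300,345,140,225,lambda i,P:P[...,2]>0.085)
print("lamp",len(L),L.min(0).round(4),L.max(0).round(4))
c=L.mean(0);w,V=np.linalg.eigh(np.cov((L-c).T));print(c.round(4),V[:,2].round(4),V[:,0].round(4),np.sqrt(w).round(4))
q=(L-c)@V;print("extent",q.min(0),q.max(0))
L2=pts(s,265,350,212,262,lambda i,P:(P[...,2]>0.1))
c=L2.mean(0);w,V=np.linalg.eigh(np.cov((L2-c).T));print("side",len(L2),c.round(4),V[:,2].round(4),V[:,0].round(4),np.sqrt(w).round(4))
q=(L2-c)@V;print("extent",q.min(0),q.max(0))
H=pts(t,198,280,110,190,lambda i,P:P[...,2]>0.29)
print("top of cab",len(H),H.min(0),H.max(0))
B=pts(t,198,280,160,182,lambda i,P:(P[...,2]>0.31)&(P[...,2]<.35))
print("hood",len(B),B.min(0),B.max(0))
r=cv2.minAreaRect(B[:,:2].astype(np.float32)*1000);print(r,cv2.boxPoints(r))
a=cv2.resize(im[100:230,195:345],None,fx=4,fy=4,interpolation=cv2.INTER_CUBIC);save("ct",a)
a=cv2.resize(s["im"][110:265,265:365],None,fx=3.8,fy=3.8,interpolation=cv2.INTER_CUBIC);save("cs",a)
```

```text
lamp 909 [ 0.4611 -0.1002  0.1128] [ 0.6431 -0.0476  0.2131]
[ 0.5442 -0.073   0.1651] [-0.9014  0.0752 -0.4265] [ 0.4238 -0.0487 -0.9044] [0.0036 0.0127 0.054 ]
extent [-0.00847288 -0.02133404 -0.10734618] [0.01449418 0.02088675 0.09500569]
side 1085 [ 0.542  -0.0744  0.1563] [-0.8987 -0.0236 -0.4379] [-0.4079  0.4113  0.8151] [0.0118 0.0335 0.0519]
extent [-0.0435096  -0.16137878 -0.11187365] [0.01844491 0.02865359 0.09144862]
top of cab 1761 [0.54711276 0.06054364 0.29014541] [0.69609909 0.22138377 0.34140221]
hood 931 [0.54711276 0.06054364 0.31022615] [0.58594456 0.21378965 0.33956554]
((566.5286254882812, 137.16664123535156), (153.2460174560547, 38.831722259521484), 89.9999771118164) [[547.11273   60.543648]
 [585.9444    60.543617]
 [585.9445   213.78964 ]
 [547.11285  213.78967 ]]
```

View pics/ct.png

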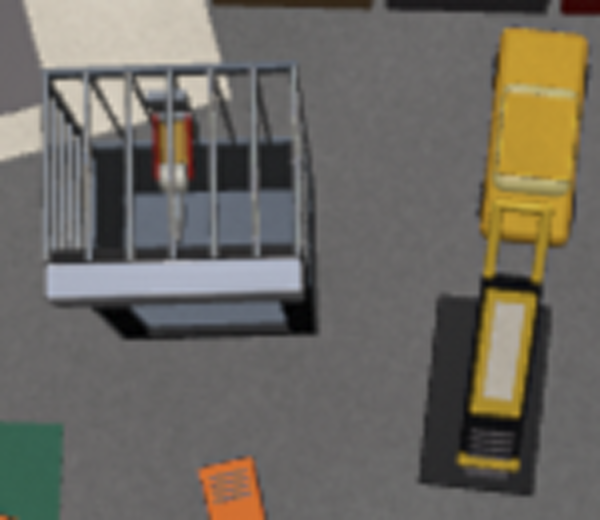

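View pics/cs.png

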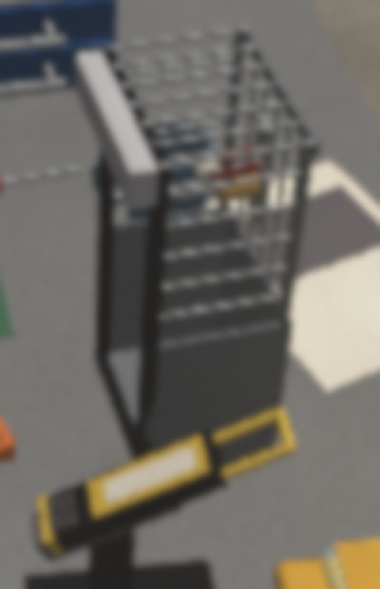

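Top crop: the bar, roller (173,175) and red finger line up, and the bail is at (525,208). Side crop: finger and hook are visible through the grille at about (240,175). Next I'll refine the lamp axis, get a rough hook position, and write a row-planning helper.

```bash
cat >> h.py <<'E'
def lean(yaw,tilt=27):
    # tool pose: z down and forward by tilt, tool x towards robot, y left, yawed
    z=np.array([np.sin(np.radians(tilt)),0,-np.cos(np.radians(tilt))]);y=np.array([0,1.,0])
    return Ro.from_euler("z",yaw,degrees=True)*Ro.from_matrix(np.stack([np.cross(y,z),y,z],1))
def plan(p1,R1,n=None,smax=.06):
    s=get_state();p0=s["ee_pos"];R0=Ro.from_rotvec(s["ee_rot"])
    dr=(R0.inv()*R1).as_rotvec()
    k=max(int(np.ceil(max(np.linalg.norm(p1-p0)/smax,np.degrees(np.linalg.norm(dr))/10))),1) if n is None else n
    st=Ro.from_rotvec(dr/k);R=R0
    for i in range(k):
        print(np.round(np.r_[R.inv().apply((p1-p0)/k)/.08,dr/k/np.radians(30)],3).tolist());R=R*st
E
python3 - <<'E'
from h import *
t=np.load("top0.npz");im,P=t["im"].astype(int),t["P"]
v,u=np.mgrid[:420,:560]
m=(P[...,2]>0.1)&(u>300)&(u<345)&(v>165)&(v<225)
L=P[m]
A=np.c_[L[:,:2],np.ones(len(L))]
for _ in range(5):
    x=np.linalg.lstsq(A,L[:,2],rcond=None)[0];r=L[:,2]-A@x;k=np.abs(r)<.006;A=A[k];L=L[k]
print("face plane slope",x,np.degrees(np.arctan(np.hypot(*x[:2]))),np.degrees(np.arctan2(x[1],x[0])))
r=cv2.minAreaRect((L[:,:2]*1000).astype(np.float32));print("case rect",r)
for z0 in [(236,141),(238,144),(240,144),(238,138),(238,152),(238,155)]:
    print(z0,im[z0[1],z0[0]],P[z0[1],z0[0]].round(3))
m=(u>200)&(u<275)&(v>118)&(v<165)&(P[...,2]>.15)&(P[...,2]<.29)&(P[...,0]>.57)&(P[...,0]<.69)&(P[...,1]>.08)&(P[...,1]<.2)
print("inside",m.sum());print(np.c_[u[m],v[m],P[m].round(3)*1000,im[m]].astype(int)[::3].tolist())
plan(np.array([.40,.14,.36]),lean(0,50))
E
```

```text
face plane slope [ 0.50549172 -0.04534179 -0.11182186] 26.908758889429606 -5.125621169204665
case rect ((531.0540771484375, -72.18212127685547), (42.12558364868164, 138.02127075195312), 85.26976013183594)
(236, 141) [161 157 148] [0.647 0.153 0.262]
(238, 144) [139 135 130] [0.622 0.138 0.339]
(240, 144) [176 174 164] [0.639 0.142 0.267]
(238, 138) [126 112  88] [0.637 0.139 0.337]
(238, 152) [130 132 131] [0.603 0.138 0.333]
(238, 155) [124 124 121] [0.595 0.138 0.337]
inside 276
[[220, 123, 687, 193, 284, 114, 110, 103], [249, 123, 690, 120, 282, 69, 68, 65], [250, 124, 688, 117, 278, 93, 90, 85], [230, 125, 687, 169, 268, 75, 73, 70], [236, 125, 683, 152, 286, 81, 82, 85], [240, 125, 683, 142, 285, 60, 62, 65], [250, 125, 689, 118, 266, 62, 61, 60], [231, 126, 687, 168, 259, 51, 51, 50], [235, 126, 681, 155, 282, 44, 44, 44], [239, 126, 682, 145, 278, 40, 41, 40], [242, 126, 686, 139, 265, 115, 111, 103], [222, 127, 686, 193, 250, 118, 114, 106], [233, 127, 681, 161, 271, 57, 54, 52], [236, 127, 683, 154, 266, 73, 74, 76], [240, 127, 681, 143, 272, 56, 56, 57], [250, 127, 689, 120
[... 2868 characters left out ...]
106, 107], [239, 153, 620, 147, 241, 131, 136, 142], [240, 154, 617, 144, 244, 103, 104, 105], [239, 156, 611, 145, 251, 111, 110, 110], [240, 157, 607, 142, 254, 91, 92, 95], [239, 159, 602, 145, 253, 114, 113, 113]]
[-0.433, -0.539, -0.161, -0.023, -0.166, -0.049]
[-0.432, -0.548, -0.13, -0.023, -0.166, -0.049]
[-0.428, -0.558, -0.099, -0.023, -0.166, -0.049]
[-0.421, -0.568, -0.07, -0.023, -0.166, -0.049]
[-0.411, -0.578, -0.04, -0.023, -0.166, -0.049]
[-0.398, -0.588, -0.012, -0.023, -0.166, -0.049]
[-0.383, -0.598, 0.014, -0.023, -0.166, -0.049]
[-0.365, -0.608, 0.039, -0.023, -0.166, -0.049]
[-0.344, -0.618, 0.063, -0.023, -0.166, -0.049]
[-0.322, -0.627, 0.084, -0.023, -0.166, -0.049]
```

The hook numbers are consistent: roller axis x≈.640, so the back panel is at x≈.687 and the front plane at x≈.572. The bar axis is at z≈.2385 and y≈.147. The lamp centre is near (.533,-.073,.150) with a yaw of about -5°. Next I'll move in front of the cabinet to check with the wrist camera.

```bash
python3 -m creep '[[[0,-0.433,-0.539,-0.161,-0.023,-0.166,-0.049],[0,-0.432,-0.548,-0.130,-0.023,-0.166,-0.049],[0,-0.428,-0.558,-0.099,-0.023,-0.166,-0.049],[0,-0.421,-0.568,-0.070,-0.023,-0.166,-0.049],[0,-0.411,-0.578,-0.040,-0.023,-0.166,-0.049],[0,-0.398,-0.588,-0.012,-0.023,-0.166,-0.049],[0,-0.383,-0.598,0.014,-0.023,-0.166,-0.049],[0,-0.365,-0.608,0.039,-0.023,-0.166,-0.049],[0,-0.344,-0.618,0.063,-0.023,-0.166,-0.049],[0,-0.322,-0.627,0.084,-0.023,-0.166,-0.049],[0,0,0,0,0,0,0],[0,0,0,0,0,0,0]]]'
python3 - <<'E'
from h import *
s=get_state();print(s["joints"].round(2),(Ro.from_rotvec(s["ee_rot"]).as_matrix()).round(3))
im,d,P=cam("wrist");np.savez("w1.npz",im=im,d=d,P=P);save("w1",im)
E
```

```text
time: 1.65
ee_pos: [0.3917, 0.1675, 0.355]
ee_rot: [0.025, 2.315, 0.007]
contact_force: [-0.1, 0.2, -0.0]
grip_width: 0.998
finger_force: 0.0
[-1.32 -0.18  0.13  2.42  1.11  0.9  -0.38] [[-0.677  0.016  0.736]
 [ 0.02   1.    -0.003]
 [-0.736  0.013 -0.677]]
```

View pics/w1.png

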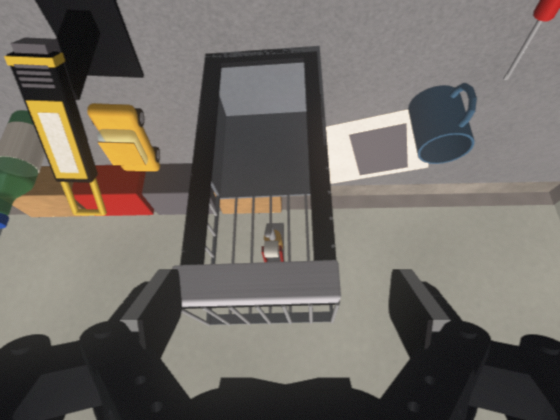

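The wrist picture is upside-down. The cabinet opening runs from (205,60) to (330,265), the hood is at (260,285) and the roller and hook are at (272,245). The yellow lamp is at the left: case (55,120), bail (85,200). Now I'll extract numbers from it.

Run:
```python
from h import *
w=np.load("w1.npz");im,P=w["im"].astype(int),w["P"]
v,u=np.mgrid[:420,:560];X,Y,Z=P[...,0],P[...,1],P[...,2]
# hood front face
m=(v>262)&(v<308)&(u>175)&(u<345)&(X<.56)&(X>.53)&(Z>.3)
A=P[m];print("hood n",m.sum(),A.min(0).round(4),A.max(0).round(4),"x=a+by",np.polyfit(A[:,1],A[:,0],1).round(4))
# frame front face
m=(X>.56)&(X<.585)&(u>170)&(u<345)&(v>40)&(v<262)
A=P[m];print("frame",m.sum(),np.percentile(A,[1,50,99],axis=0).round(4),np.polyfit(A[:,1],A[:,0],1).round(4))
for lo,hi in((.05,.1),(.15,.2),(.22,.28)):
    y=np.sort(A[(A[:,2]>lo)&(A[:,2]<hi),1]); g=np.argmax(np.diff(y));print(y[0],y[g],y[g+1],y[-1])
# back panel
m=(X>.66)&(X<.71)&(Z>.03)&(Z<.16)&(Y>.1)&(Y<.18)
A=P[m];print("back",m.sum(),np.median(A,0).round(4),np.polyfit(A[:,1],A[:,0],1).round(4))
m=(u>255)&(u<295)&(v>222)&(v<266)&(X>.585)&(X<.69)&(Z>.2)
print(np.c_[u[m],v[m],P[m].round(3)*1000,im[m]].astype(int)[::2].tolist())
# lamp
m=(u<110)&(v>35)&(v<220)&(Z>.1)&(X>.4)&(X<.68)
L=P[m];c=L.mean(0);W,V=np.linalg.eigh(np.cov((L-c).T));q=(L-c)@V
print("lamp",len(L),c,V[:,2],V[:,0],q.min(0),q.max(0),L.min(0),L.max(0))
```

```text
hood n 6298 [0.5428 0.0635 0.3003] [0.56   0.2129 0.3358] x=a+by [-0.0526  0.5566]
frame 11613 [[ 0.5611  0.0253 -0.0007]
 [ 0.5708  0.1273  0.1282]
 [ 0.5822  0.2381  0.2903]] [-0.047   0.5774]
0.06005105640642129 0.08276533519951974 0.19184169726122266 0.21389116683645867
0.06002992180588834 0.08275293087131173 0.19192471744319228 0.21385620273186762
0.05987336260878319 0.08283542539545413 0.1918823501012657 0.21390135482765926
back 3803 [0.686  0.1402 0.1001] [-0.0577  0.6942]
[[266, 223, 679, 139, 206, 133, 129, 120], [268, 223, 610, 145, 236, 107, 104, 99], [270, 223, 680, 144, 206, 86, 82, 80], [272, 223, 680, 147, 206, 99, 95, 92], [274, 223, 678, 149, 207, 108, 104, 100], [276, 223, 680, 152, 206, 106, 103, 98], [278, 223, 680, 155, 206, 105, 102, 97], [280, 223, 678, 158, 207, 102, 99, 95], [282, 223, 679, 160, 207, 105, 103, 98], [287, 223, 685, 167, 204, 118, 115, 109], [289, 223, 685, 170, 204, 102, 100, 96], [267, 224, 610, 144, 237, 91, 88, 84], [269, 224, 609, 147, 238, 82, 78, 77], [271, 224, 611, 149, 237, 83, 80, 77], [273, 224, 678, 148, 208, 89, 86, 84], [275, 224
[... 17432 characters left out ...]
 261, 665, 140, 264, 114, 61, 58], [268, 261, 675, 142, 261, 86, 80, 78], [270, 261, 674, 145, 262, 86, 84, 84], [272, 261, 676, 147, 261, 90, 86, 86], [274, 261, 677, 150, 261, 87, 84, 83], [276, 261, 676, 152, 261, 89, 86, 85], [278, 261, 674, 155, 262, 87, 84, 83], [280, 261, 673, 157, 262, 108, 82, 80], [282, 261, 664, 160, 265, 124, 67, 66], [284, 261, 673, 162, 262, 106, 96, 93], [289, 261, 684, 169, 259, 95, 91, 91]]
lamp 8204 [ 0.52514288 -0.07117983  0.15162368] [-0.89854237  0.27458647 -0.34237974] [ 0.43612749  0.47129299 -0.76660011] [-0.0174111  -0.17608861 -0.17966167] [0.04865917 0.04361303 0.07518384] [ 0.45769276 -0.2571467   0.10003124] [ 0.67993016 -0.04530587  0.20930211]
```

The cabinet yaw is about +3°. Home is about (.645,.148,.247) and the tip top is at z≈.257. Next I'll hover over the lamp in the grasp orientation and measure again.

Run:
```python
from h import *
plan(np.array([.474,-.067,.235]),lean(-5))
```

```text
[0.07, -0.589, 0.356, 0.021, 0.136, 0.02]
[0.038, -0.585, 0.366, 0.021, 0.136, 0.02]
[0.006, -0.582, 0.374, 0.021, 0.136, 0.02]
[-0.027, -0.577, 0.38, 0.021, 0.136, 0.02]
[-0.06, -0.573, 0.383, 0.021, 0.136, 0.02]
```

```bash
python3 -m creep '[[[0,0.07,-0.589,0.356,0.021,0.136,0.02],[0,0.038,-0.585,0.366,0.021,0.136,0.02],[0,0.006,-0.582,0.374,0.021,0.136,0.02],[0,-0.027,-0.577,0.38,0.021,0.136,0.02],[0,-0.06,-0.573,0.383,0.021,0.136,0.02],[0,0,0,0,0,0,0],[0,0,0,0,0,0,0],[0,0,0,0,0,0,0]]]'
cat > lamp.py <<'E'
from h import *
im,d,P=cam("wrist");np.savez("w2.npz",im=im,d=d,P=P);save("w2",im)
c=np.array([.533,-.0725,.150])
R=lean(-5).as_matrix(); ax,nz,ly=-R[:,0],-R[:,2],R[:,1]
for it in range(3):
    Q=(P-c)@np.stack([ax,ly,nz],1); a,b,h=Q[...,0],Q[...,1],Q[...,2]
    m=(np.abs(h)<.03)&(np.abs(b)<.03)&(np.abs(a)<.09)
    f=m&(np.abs(h-.01)<.006)&(np.abs(a)<.055)&(np.abs(b)<.017)
    hh=np.median(h[f]); sl=np.polyfit(a[f],h[f],1),np.polyfit(b[f],h[f],1)
    g=(np.abs(h-hh)<.006)
    k=[( (lo+hi)/2,np.percentile(b[g&(a>lo)&(a<hi)&(np.abs(b)<.03)],[1,99])) for lo,hi in((-.05,-.03),(-.01,.01),(.03,.05))]
    s=g&(np.abs(b)<.01); tail=np.nanmin(a[s&(a>-.09)&(a<0)]); 
    bl=g&(np.abs(b)<.008)&(a>.09)&(a<.14); bails=np.percentile(a[bl],[1,50,99]) if bl.any() else None
    print("h",hh.round(4),"slopes",[x[0].round(3) for x in sl],"edges",[(x,y.round(4)) for x,y in k],"tail",tail,"bail",bails)
    mid=np.mean([y.mean() for _,y in k]); c=c+(hh-.01)*nz+mid*ly
    print(c.round(4))
E
python3 lamp.py
```

```text
time: 2.7
ee_pos: [0.4531, -0.0115, 0.2619]
ee_rot: [0.092, 2.602, -0.012]
contact_force: [-0.1, 0.0, -0.3]
grip_width: 0.998
finger_force: 0.0
h 0.012 slopes [np.float64(0.008), np.float64(0.001)] edges [(-0.04, array([-0.0207,  0.0203])), (0.0, array([-0.0204,  0.0203])), (0.04, array([-0.0202,  0.0206]))] tail -0.07989131289593768 bail [0.11537115 0.11687412 0.11793505]
[ 0.5321 -0.0724  0.1517]
h 0.01 slopes [np.float64(0.008), np.float64(0.001)] edges [(-0.04, array([-0.0207,  0.0203])), (0.0, array([-0.0204,  0.0204])), (0.04, array([-0.0202,  0.0206]))] tail -0.07989131289593766 bail [0.11537115 0.11687412 0.11793505]
[ 0.5321 -0.0724  0.1517]
h 0.01 slopes [np.float64(0.008), np.float64(0.001)] edges [(-0.04, array([-0.0207,  0.0203])), (0.0, array([-0.0204,  0.0204])), (0.04, array([-0.0202,  0.0206]))] tail -0.07989131289593766 bail [0.11537115 0.11687412 0.11793505]
[ 0.5321 -0.0724  0.1517]
```

View pics/w2.png

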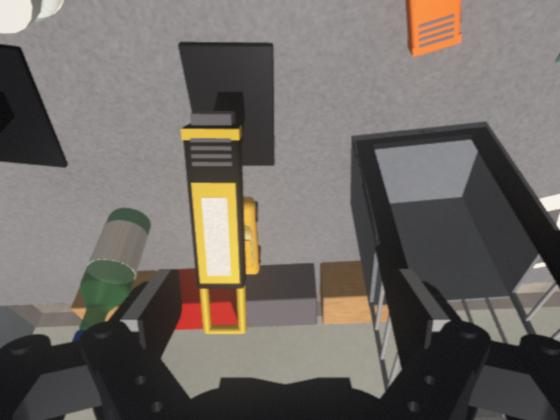

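The lamp is in view with its case at (190–245, 130–285) and bail at (222,330). The centre is about (.531,-.0724,.151) with yaw -5° confirmed. The last move was speed-clipped, so I'll use slower rows from here.

Run:
```python
from h import *
R=lean(-5);M=R.as_matrix()
g=np.array([.5305,-.0724,.151])+.015*M[:,0]+.022*M[:,2];print(g)
plan(g-.09*M[:,2],R,n=4)
```

```text
[ 0.52713554 -0.07210565  0.124588  ]
[-0.009, -0.171, 0.211, 0.008, 0.032, 0.005]
[-0.013, -0.17, 0.212, 0.008, 0.032, 0.005]
[-0.017, -0.169, 0.212, 0.008, 0.032, 0.005]
[-0.021, -0.168, 0.213, 0.008, 0.032, 0.005]
```

```bash
python3 -m creep '[[[0,-0.009,-0.171,0.211,0.008,0.032,0.005],[0,-0.013,-0.17,0.212,0.008,0.032,0.005],[0,-0.017,-0.169,0.212,0.008,0.032,0.005],[0,-0.021,-0.168,0.213,0.008,0.032,0.005],[0,0,0,0,0,0,0],[0,0,0,0,0,0,0],[0,0,0,0,0,0,0]]]'
python3 - <<'E'
from h import *
R=lean(-5);M=R.as_matrix()
g=np.array([.5305,-.0724,.151])+.015*M[:,0]+.022*M[:,2]
plan(g,R,n=4)
E
```

```text
time: 3.62
ee_pos: [0.4733, -0.0607, 0.2209]
ee_rot: [0.116, 2.662, -0.022]
contact_force: [0.0, -0.5, 0.1]
grip_width: 1.0
finger_force: 0.0
[-0.014, -0.022, 0.346, 0.002, 0.003, -0.0]
[-0.014, -0.022, 0.346, 0.002, 0.003, -0.0]
[-0.015, -0.022, 0.346, 0.002, 0.003, -0.0]
[-0.015, -0.021, 0.346, 0.002, 0.003, -0.0]
```

```bash
python3 -m creep '[[[0,-0.03,-0.044,0,0.004,0.006,0],[0,-0.028,-0.044,0,0.004,0.006,0],[0,0,0,0.23,0,0,0],[0,0,0,0.23,0,0,0],[0,0,0,0.23,0,0,0],[0,0,0,0.23,0,0,0],[0,0,0,0.23,0,0,0],[0,0,0,0.23,0,0,0],[0,0,0,0,0,0,0],[0,0,0,0,0,0,0]]]'
python3 - <<'E'
from h import *
R=lean(-5);M=R.as_matrix()
g=np.array([.5305,-.0724,.151])+.015*M[:,0]+.022*M[:,2]
plan(g,R,n=1)
E
```

```text
time: 4.88
ee_pos: [0.4606, -0.0619, 0.2092]
ee_rot: [0.117, 2.648, -0.035]
contact_force: [-0.1, -0.3, 0.4]
grip_width: 0.998
finger_force: 0.0
[-0.242, -0.048, 1.328, -0.009, 0.038, -0.0]
```

Run:
```python
from h import *
s=get_state();print(s["joints"].round(3),s["dq"].round(3))
print((lean(-5).inv()*Ro.from_rotvec(s["ee_rot"])).as_rotvec())
```

```text
[-1.855 -0.339  1.57   2.444  1.232  0.508  0.219] [ 0.001  0.001  0.001 -0.004 -0.002  0.001 -0.001]
[ 0.00447969 -0.01985144  0.00025534]
```

The arm has run into joint limits (j3=1.57, j2=-0.34), so it's in a bad posture. I'll fit a kinematic model from the recorded poses to understand the redundancy.

```bash
cat > kin.py <<'E'
from h import *
from scipy.optimize import least_squares
import itertools
D=[([-1.37879,.57654,.02485,1.43791,-.01498,1.12899,-.05653],[.1837,.64905,.23043],[-.43183,-3.11165,.0026]),
([-1.32,-.18,.13,2.42,1.11,.90,-.38],[.3917,.1675,.355],[.025,2.315,.007])]
s=get_state();D.append((s["joints"],s["ee_pos"],s["ee_rot"]))
def fk(q,par,sg,full=False):
    h,L1,L2,Lt,d,e,o1,o2=par
    R=Ro.from_euler("z",d);p=np.array([0,0,h]);ax="zyzyzyz"
    pts=[p]
    tr={2:[0,0,L1],3:None,4:[0,0,L2],6:[0,0,Lt]}
    for i in range(7):
        if i==3: p=p+R.apply([o1,0,0])
        R=R*Ro.from_euler(ax[i],sg[i]*q[i])
        if i==3: p=p+R.apply([o2,0,0])
        if i in(2,4,6): p=p+R.apply(tr[i]);pts.append(p)
    R=R*Ro.from_euler("z",e)
    return (p,R,pts) if full else (p,R)
def fit(D=D):
    best=None
    for s1,s3,s5,s7 in itertools.product((1,-1),repeat=4):
        sg=[s1,1,s3,1,s5,1,s7]
        def res(x):
            r=[]
            for q,p,w in D:
                P,R=fk(q,x,sg);r+=list((P-p)*5)+list((R.inv()*Ro.from_rotvec(w)).as_rotvec())
            return r
        for d0,e0 in itertools.product((0,1.57,3.1,-1.57),repeat=2):
            o=least_squares(res,[.35,.42,.4,.3,d0,e0,0,0],max_nfev=60)
            if best is None or o.cost<best[0]: best=(o.cost,sg,o.x)
    return best
if __name__=="__main__":
    print(fit())
E
python3 kin.py
```

```text
(np.float64(0.001841209568678527), [-1, 1, -1, 1, -1, 1, -1], array([ 0.30186859,  0.5748374 ,  0.40436029,  0.3998938 , -0.0648315 ,
        1.51369459, -0.01171161, -0.01506007]))
```

```bash
cat > kin2.py <<'E'
from h import *
from scipy.optimize import least_squares
import json
SG=[-1,1,-1,1,-1,1,-1];LO=np.array([-2.76,-.34,-1.52,.19,-1.09,.17,-2.82]);HI=np.array([2.76,2.15,1.57,2.46,4.23,1.99,2.82])
def fk(q,x):
    h,L1,L2,Lt,d,e,a1,a2,a3,b1,b2,b3=x
    R=Ro.from_euler("z",d);p=np.array([0,0,h])
    for i in range(7):
        R=R*Ro.from_euler("zyzyzyz"[i],SG[i]*q[i])
        if i==1: p=p+R.apply([a1,b1,0])
        if i==2: p=p+R.apply([0,0,L1])
        if i==3: p=p+R.apply([a2,b2,0])
        if i==4: p=p+R.apply([0,0,L2])
        if i==5: p=p+R.apply([a3,b3,0])
        if i==6: p=p+R.apply([0,0,Lt])
    return p,R*Ro.from_euler("z",e)
def fit(D):
    def res(x):
        r=[]
        for q,p,w in D:
            P,R=fk(q,x);r+=list((P-p)*5)+list((R.inv()*Ro.from_rotvec(w)).as_rotvec())
        return r+list(np.r_[x[6:],x[4],x[5]-np.pi/2]*.003)
    o=least_squares(res,[.3,.55,.4,.4,0,1.57,0,0,0,0,0,0]);return o.x,o.fun
def err(q,x,p,R):
    P,Q=fk(q,x);return np.r_[p-P,(R*Q.inv()).as_rotvec()]
def jac(q,x):
    p,R=fk(q,x);J=[]
    for i in range(7):
        k=q.copy();k[i]+=1e-5;J.append(-err(k,x,p,R)/1e-5)
    return np.array(J).T
def step(q,x,p,R,w=None):
    for _ in range(4):
        J=jac(q,x);q=np.clip(q+J.T@np.linalg.solve(J@J.T+1e-4*np.eye(6),err(q,x,p,R)),LO,HI)
    return q
E
cat > d.py <<'E'
from kin2 import *
from kin import D
x,f=fit(D);print(x.round(4));print(np.array(f[:18]).reshape(3,6).round(4))
np.save("x.npy",x)
# check local IK hypothesis: start -> w1
q=np.array(D[0][0]);p0,R0=fk(q,x);p1=np.array(D[1][1]);R1=Ro.from_rotvec(D[1][2])
dr=(R0.inv()*R1).as_rotvec()
for t in np.linspace(0,1,31)[1:]:
    q=step(q,x,p0+(p1-p0)*t,R0*Ro.from_rotvec(dr*t))
print(q.round(2),D[1][0],np.abs(err(q,x,p1,R1)).max())
E
python3 d.py
```

```text
[ 2.6870e-01  5.8780e-01  3.8410e-01  3.6800e-01 -1.6000e-03  1.5676e+00
 -3.3000e-03  7.0000e-04 -9.4000e-03 -1.3300e-02 -3.3200e-02  9.0000e-04]
[[-0.     -0.     -0.     -0.     -0.      0.0016]
 [-0.     -0.      0.     -0.0006  0.0029 -0.0033]
 [ 0.      0.     -0.     -0.0008 -0.      0.0018]]
[-1.46 -0.19  0.24  2.42  1.11  0.94 -0.39] [-1.32, -0.18, 0.13, 2.42, 1.11, 0.9, -0.38] 6.493194870671459e-12
```

The model fits to below a millimetre and the controller behaves like pseudo-inverse IK. I'll find a good grasp posture and simulate routes to it.

```bash
cat > e.py <<'E'
from kin2 import *
x=np.load("x.npy");q0=get_state()["joints"]
R=lean(-5);M=R.as_matrix();g=np.array([.5305,-.0724,.151])+.015*M[:,0]+.022*M[:,2]
hov=g-.12*M[:,2]
def follow(q,path):
    for p,r in path: q=step(q,x,p,r)
    return q
def lin(a,b,n=15):
    dr=(a[1].inv()*b[1]).as_rotvec()
    return [(a[0]+(b[0]-a[0])*t,a[1]*Ro.from_rotvec(dr*t)) for t in np.linspace(0,1,n+1)[1:]]
def posture(seed,p,r):
    best=None
    for s in seed:
        q=step(np.array(s),x,p,r)
        for _ in range(10): q=step(q,x,p,r)
        print("ik",q.round(2),np.abs(err(q,x,p,r)).max().round(4), np.minimum(q-LO,HI-q).min().round(2))
    return q
B=Ro.from_euler("z",3,degrees=True)
Rl=lean(3);Ml=Rl.as_matrix();home=np.array([.6448,.148,.247])
hg=home+(.135)*Ml[:,0]+.022*Ml[:,2]
if __name__=="__main__":
    qg=posture([[.15,.3,0,1.9,0,.9,j] for j in(1.6,-1.6)],hov,R)
    for s7 in(1.6,-1.6):
        q=posture([[.15,.3,0,1.9,0,.9,s7]],hov,R)
        path=[fk(q0+(q-q0)*t,x) for t in np.linspace(0,1,41)[1:]]
        Z=np.array([p for p,_ in path]);print("path min",Z.min(0).round(2),Z.max(0).round(2))
        qe=follow(q0,path);print("joint-interp end",qe.round(2),np.abs(err(qe,x,hov,R)).max())
        qe=follow(qe,lin((hov,R),(g,R)));print(" grasp",qe.round(2),np.abs(err(qe,x,g,R)).max())
E
python3 e.py
```

```text
ik [ 0.05  0.1  -0.02  2.35  0.14  0.21  1.37] 0.0 0.04
ik [-0.9   0.66  1.57  2.37 -1.09  1.04 -2.82] 0.6147 0.0
ik [ 0.05  0.1  -0.02  2.35  0.14  0.21  1.37] 0.0 0.04
path min [ 0.44 -0.07  0.22] [ 0.47 -0.06  0.28]
joint-interp end [-1.78 -0.33  1.52  2.37  1.02  0.54  0.45] 1.2367828983173013e-10
 grasp [-2.25 -0.34  1.57  2.46  1.63  0.81 -0.18] 0.26872330433398117
ik [-0.9   0.66  1.57  2.37 -1.09  1.04 -2.82] 0.6147 0.0
path min [ 0.24 -0.15  0.18] [ 0.45 -0.01  0.21]
joint-interp end [-0.9   0.67  1.57  2.37 -1.09  1.04 -2.82] 0.6167190125443097
 grasp [-0.67  0.94  1.57  2.37 -1.09  1.23 -2.82] 0.45765836210025956
```

```bash
cat > f.py <<'E'
from e import *
rng=np.random.default_rng(0)
tg={"hov":(hov,R),"g":(g,R),"lift":(g+[0,0,.12],R),"home":(hg,Rl),"pre":(hg+[-.15,0,.03],Rl)}
def scan(p,r,n=150):
    out=[]
    for _ in range(n):
        q=rng.uniform(LO,HI)
        for _ in range(5): q=step(q,x,p,r)
        if np.abs(err(q,x,p,r)).max()<1e-4: out.append(np.r_[np.minimum(q-LO,HI-q).min(),q])
    return np.array(sorted(out,key=lambda a:-a[0]))
for k,(p,r) in tg.items():
    o=scan(p,r);print(k,len(o));
    if len(o): print(o[:8].round(2))
E
python3 f.py
```

```text
hov 61
[[ 0.14  1.16  0.28 -1.35  2.32  0.95  0.45  0.55]
 [ 0.14  1.16  0.27 -1.35  2.32  0.95  0.45  0.56]
 [ 0.14  1.15  0.26 -1.32  2.32  0.93  0.43  0.58]
 [ 0.14  1.03  0.21 -1.15  2.32  0.81  0.36  0.71]
 [ 0.13  0.97  0.19 -1.07  2.33  0.76  0.33  0.76]
 [ 0.13  0.97  0.19 -1.06  2.33  0.75  0.33  0.77]
 [ 0.13  0.92  0.18 -1.    2.33  0.71  0.32  0.8 ]
 [ 0.13  0.91  0.17 -0.99  2.33  0.71  0.31  0.81]]
g 20
[[ 0.11  0.86  0.63 -1.22  2.35  1.61  0.68 -0.07]
 [ 0.11  0.86  0.63 -1.21  2.35  1.61  0.68 -0.07]
 [ 0.11  0.93  0.73 -1.39  2.35  1.58  0.84 -0.05]
 [ 0.11  0.93  0.73 -1.4   2.35  1.58  0.85 -0.05]
 [ 0.11  0.82  0.59 -1.14  2.35  1.63  0.61 -0.09]
 [ 0.11  0.79  0.56 -1.07  2.35  1.64  0.56 -0.1 ]
 [ 0.11  0.78  0.56 -1.06  2.35  1.64  0.56 -0.1 ]
 [ 0.11  0.66  0.49 -0.85  2.35  1.69  0.42 -0.16]]
lift 68
[[ 0.27  1.03  0.33 -1.25  2.19  0.91  0.53  0.62]
 [ 0.27  1.03  0.33 -1.25  2.19  0.91  0.53  0.62]
 [ 0.26  0.92  0.28 -1.08  2.2   0.8   0.45  0.74]
 [ 0.24  0.85  0.25 -0.97  2.2   0.72  0.41  0.81]
 [ 0.23  0.81  0.24 -0.92  2.2   0.69  0.4   0.84]
 [ 0.23  0.81  0.24 -0.91  2.2   0.69  0.4   0.84]
 [ 0.2   0.73  0.22 -0.81  2.2   0.62  0.37  0.91]
 [ 0.19  0.68  0.21 -0.75  2.21  0.58  0.36  0.95]]
home 23
[[ 0.21  0.37  0.54 -1.18  2.25  1.38  0.76 -0.15]
 [ 0.21  0.35  0.52 -1.14  2.25  1.37  0.73 -0.14]
 [ 0.21  0.28  0.47 -1.01  2.25  1.36  0.64 -0.12]
 [ 0.21  0.05  0.38 -0.66  2.25  1.3   0.45 -0.07]
 [ 0.21  0.03  0.38 -0.63  2.25  1.29  0.44 -0.07]
 [ 0.2  -0.02  0.37 -0.56  2.26  1.28  0.41 -0.05]
 [ 0.17 -0.16  0.35 -0.38  2.26  1.24  0.34 -0.01]
 [ 0.16 -0.18  0.35 -0.35  2.26  1.23  0.33 -0.01]]
pre 0
```

The required posture is the other branch: j1≈+0.9, j3≈-1.2, j5≈1.5. I'll search Cartesian waypoints at a safe height that bring the controller there and then carry through the whole job.

```bash
cat > s.py <<'E'
from h import *
import time,sys,multiprocessing as mp
X=np.load("x.npy");SG=np.array([-1,1,-1,1,-1,1,-1.])
LO=np.array([-2.76,-.34,-1.52,.19,-1.09,.17,-2.82]);HI=np.array([2.76,2.15,1.57,2.46,4.23,1.99,2.82])
h,L1,L2,Lt,d0,e0,a1,a2,a3,b1,b2,b3=X
T={1:[a1,b1,0],2:[0,0,L1],3:[a2,b2,0],4:[0,0,L2],5:[a3,b3,0],6:[0,0,Lt]};T={k:np.array(v) for k,v in T.items()}
def rz(a):c,s=np.cos(a),np.sin(a);return np.array([[c,-s,0],[s,c,0],[0,0,1]])
def ry(a):c,s=np.cos(a),np.sin(a);return np.array([[c,0,s],[0,1,0],[-s,0,c]])
def fkj(q):
    R=rz(d0);p=np.array([0,0,h]);A=[];O=[]
    for i in range(7):
        A.append(SG[i]*R[:,2 if i%2==0 else 1]);O.append(p)
        R=R@(rz if i%2==0 else ry)(SG[i]*q[i])
        if i in T:p=p+R@T[i]
    R=R@rz(e0);J=np.array([np.r_[np.cross(a,p-o),a] for a,o in zip(A,O)]).T
    return p,R,J
def er(p,R,P,Q):
    return np.r_[P-p,Ro.from_matrix(Q@R.T).as_rotvec()]
def step(q,P,Q,it=2):
    for _ in range(it):
        p,R,J=fkj(q);q=np.clip(q+J.T@np.linalg.solve(J@J.T+1e-6*np.eye(6),er(p,R,P,Q)),LO,HI)
    return q
def seg(q,P,Q,ds=.02):
    p,R,_=fkj(q);dr=Ro.from_matrix(R.T@Q).as_rotvec();n=int(max(np.linalg.norm(P-p)/ds,np.linalg.norm(dr)/.08))+1
    mm=9
    for t in np.arange(1,n+1)/n:
        q=step(q,p+(P-p)*t,R@Ro.from_rotvec(dr*t).as_matrix());mm=min(mm,np.minimum(q-LO,HI-q).min())
    p,R,_=fkj(q);return q,mm,np.abs(er(p,R,P,Q)).max()
Rg=lean(-5).as_matrix();G=np.array([.5305,-.0724,.151])+.015*Rg[:,0]+.022*Rg[:,2]
def bailpose(b,th,yaw=3):
    M=lean(yaw,th).as_matrix();return np.array(b)+.135*M[:,0]+.022*M[:,2],M
cd,sd=np.cos(np.radians(3)),np.sin(np.radians(3))
def hk(out,z): return np.array([.6857-out*cd,.1503-out*sd,z])   # point 'out' m from back panel along hook
JOB=[(G-.1*Rg[:,2],Rg),(G,Rg),(G+[0,0,.1],Rg),(G+[-.03,.06,.14],lean(0,20).as_matrix()),bailpose(hk(.165,.27),20),bailpose(hk(.1,.27),22),bailpose(hk(.063,.266),25),bailpose(hk(.063,.247),25),bailpose(hk(.041,.247),25)]
def job(q,js=JOB,v=False):
    m=9;e=0
    for P,Q in js:
        q,a,b=seg(q,P,Q);m=min(m,a);e=max(e,b)
        if v:print(P.round(3),q.round(2),round(a,3),round(b,5))
        elif b>1e-3:break
    return m,e,q
def wp(az,r,z,yaw,tilt): # tilt in radial direction, yaw of tool about vertical (abs)
    a=np.radians(az);return np.array([r*np.cos(a),r*np.sin(a),z]),lean(yaw,tilt).as_matrix()
def trial(a):
    seed,q=a;g=np.random.default_rng(seed);n=g.integers(2,5);W=[]
    az=np.sort(g.uniform(-75,75,n))[::-1]
    for i in range(n): W.append((az[i],g.uniform(.42,.75),g.uniform(.43,.6),g.uniform(-90,90),g.uniform(-5,45)))
    L=0;p0=None
    for w in W:
        P,Q=wp(*w);q,m,e=seg(q,P,Q,.04)
        if e>5e-3:return -9,e,W,q
    m,e,qe=job(q)
    return (m if e<1e-3 else -e),e,W,q
if __name__=="__main__":
    q0=get_state()["joints"];p,R,_=fkj(q0);print(p,get_state()["ee_pos"])
    q1,m,e=seg(q0,p+[-.02,.03,.2],R);print("up",q1.round(2),m,e)
    with mp.Pool() as po: r=po.map(trial,[(s,q1) for s in range(int(sys.argv[1]))],chunksize=8)
    r.sort(key=lambda a:-a[0])
    for a in r[:6]:print(round(a[0],3),[tuple(np.round(w,2).tolist()) for w in a[2]],a[3].round(2))
E
nproc; time timeout 400 python3 s.py 800
```

```text
4
[ 0.46058042 -0.06192417  0.20915268] [ 0.46058041 -0.06192418  0.20915271]
up [-1.25 -0.34  0.7   2.07  0.63  1.04  0.71] 0.0 0.047460433543703245
-0.002 [(44.28, 0.63, 0.52, -44.9, 12.98), (-43.36, 0.72, 0.53, 11.23, 7.19), (-55.07, 0.72, 0.54, -38.94, 8.31)] [ 0.6   0.63  0.94  0.75 -0.61  1.81  2.09]
-0.002 [(40.85, 0.52, 0.54, 65.44, 14.44), (-62.88, 0.51, 0.56, -64.42, 25.37)] [-0.38 -0.28  0.92  1.57  0.46  1.36  1.  ]
-0.002 [(65.76, 0.7, 0.53, 26.94, 3.45), (42.81, 0.45, 0.54, -25.44, 8.2), (9.07, 0.49, 0.49, 10.54, 5.24)] [-1.04  0.14  0.94  1.49 -0.12  1.48  1.65]
-0.003 [(73.84, 0.49, 0.46, -23.83, 9.39), (0.79, 0.56, 0.6, -0.96, 19.4), (-45.5, 0.48, 0.49, -29.64, 11.11)] [-0.47  0.04  1.27  1.57 -0.09  1.37  1.85]
-0.003 [(41.29, 0.73, 0.52, 45.29, 14.26), (27.64, 0.57, 0.46, 22.27, 9.94), (-19.43, 0.69, 0.6, -78.33, 17.77)] [-0.21  0.67  1.26  0.63 -0.52  1.9   0.82]
-0.004 [(38.23, 0.74, 0.44, -35.22, 34.8), (-7.85, 0.55, 0.6, -47.39, 22.87), (-56.39, 0.59, 0.48, -46.41, 22.37)] [-0.    0.23  1.22  1.56 -0.38  1.14  2.02]
real	0m5.306s
user	0m18.882s
sys	0m0.188s
```

```bash
cat > c.py <<'E'
from s import *
for q in ([1.16,.28,-1.35,2.32,.95,.45,.55],[.91,.17,-.99,2.33,.71,.31,.81],[.05,.1,-.02,2.35,.14,.21,1.37]):
    print(job(np.array(q),v=True)[:2])
E
python3 c.py; timeout 300 python3 s.py 20000
```

```text
[ 0.482 -0.068  0.214] [ 1.04  0.31 -1.24  2.33  1.08  0.43  0.43] 0.128 1e-05
[ 0.527 -0.072  0.125] [ 0.76  0.55 -1.02  2.35  1.65  0.53 -0.11] 0.108 1e-05
[ 0.527 -0.072  0.225] [ 0.95  0.35 -1.16  2.23  1.    0.48  0.53] 0.131 0.0
[ 0.497 -0.012  0.265] [ 1.03  0.32 -1.4   2.12  0.67  0.72  0.81] 0.122 1e-05
[0.402 0.135 0.203] [ 0.49  0.24 -1.25  2.35  0.87  0.6   0.19] 0.108 0.0
[0.469 0.139 0.199] [ 0.41  0.35 -1.15  2.26  1.01  0.65  0.14] 0.13 0.0
[0.51  0.141 0.189] [ 0.34  0.41 -1.07  2.24  1.17  0.64  0.03] 0.206 0.0
[0.51  0.141 0.17 ] [ 0.3   0.44 -1.04  2.26  1.26  0.64 -0.06] 0.196 0.0
[0.532 0.142 0.17 ] [ 0.3   0.47 -1.03  2.22  1.25  0.65 -0.02] 0.219 0.0
(np.float64(0.10831856665886841), np.float64(9.475169035689532e-06))
[ 0.482 -0.068  0.214] [ 0.78  0.21 -0.87  2.34  0.88  0.29  0.64] 0.116 0.0
[ 0.527 -0.072  0.125] [ 0.5   0.44 -0.62  2.35  1.79  0.3  -0.25] 0.056 4e-05
[ 0.527 -0.072  0.225] [ 0.67  0.25 -0.75  2.24  0.75  0.33  0.79] 0.022 3e-05
[ 0.497 -0.012  0.265] [ 0.78  0.2  -1.01  2.13  0.41  0.6   1.08] 0.23 1e-05
[0.402 0.135 0.203] [ 0.27  0.17 -0
[... 1559 characters left out ...]
  0.31]
0.106 [(49.18, 0.66, 0.46, 80.46, 10.01), (-12.47, 0.46, 0.46, -46.1, 16.5)] [ 1.32 -0.02 -1.31  1.68  0.19  1.27  0.73]
0.066 [(36.19, 0.65, 0.6, 33.15, 35.75), (24.55, 0.63, 0.58, -12.55, 7.29), (-4.54, 0.71, 0.48, -23.35, 42.22), (-58.54, 0.43, 0.47, -73.75, 23.18)] [ 1.83 -0.21 -0.8   1.82 -0.05  1.08  1.31]
0.0 [(40.42, 0.7, 0.51, 50.18, 29.75), (-17.0, 0.45, 0.49, -70.29, 20.24), (-19.4, 0.6, 0.47, -65.35, 34.81), (-29.74, 0.64, 0.5, 6.56, 12.73)] [ 1.11  0.45 -1.06  1.15  0.33  1.53  1.85]
0.0 [(49.02, 0.58, 0.45, 44.2, 15.43), (-3.41, 0.67, 0.47, -71.83, -3.98), (-26.86, 0.56, 0.44, -73.88, 17.6), (-72.6, 0.55, 0.53, -16.39, 16.54)] [ 2.06  0.27 -1.    1.3   0.01  1.5   2.38]
```

The whole job is feasible in that branch, and routes to it exist. I'll go stepwise, starting straight up.

```bash
python3 -m creep '[[[0,0.15,0.05,-0.35,0,0,0],[0,0.15,0.05,-0.35,0,0,0],[0,0.15,0.05,-0.35,0,0,0],[0,0.15,0.05,-0.35,0,0,0],[0,0.15,0.05,-0.35,0,0,0],[0,0.15,0.05,-0.35,0,0,0]]]'; sed -i 's/^    q1,m,e=seg.*/    q1=q0;print(q0.round(2))/' s.py; timeout 300 python3 s.py 16000
```

```text
time: 5.62
ee_pos: [0.3481, -0.0349, 0.3024]
ee_rot: [0.122, 2.646, -0.029]
contact_force: [-0.5, 0.7, 0.7]
grip_width: 1.002
finger_force: 0.0
[ 0.34783441 -0.0337858   0.30330759] [ 0.34805924 -0.03493405  0.30240793]
[-0.7  -0.34  0.34  2.42  0.54  0.65  0.75]
0.092 [(71.27, 0.5, 0.56, -12.3, 26.5), (55.52, 0.71, 0.44, -28.21, 15.34), (36.94, 0.46, 0.49, 89.89, -0.94), (-29.05, 0.64, 0.49, -74.43, 15.4)] [ 0.8   0.39 -0.83  1.19  0.54  1.59  0.33]
0.075 [(59.66, 0.59, 0.46, -37.5, 6.22), (6.31, 0.51, 0.48, 3.38, 44.09), (-30.91, 0.63, 0.52, -19.45, 29.73), (-46.09, 0.44, 0.44, -75.33, 18.11)] [ 1.49 -0.08 -0.87  1.79  0.15  1.16  0.83]
0.017 [(15.89, 0.65, 0.49, 45.2, 29.95), (-57.45, 0.66, 0.52, -62.42, 15.01)] [ 1.42  0.38 -0.86  1.14  0.4   1.5   1.13]
0.0 [(72.83, 0.45, 0.48, 11.11, 43.34), (33.13, 0.49, 0.49, -55.92, -2.16), (27.36, 0.53, 0.48, -33.8, -4.9)] [ 0.04  0.33 -0.84  1.28  0.16  1.66  0.22]
0.0 [(74.84, 0.66, 0.53, 15.94, 42.54), (65.43, 0.56, 0.43, 86.99, 12.89), (12.86, 0.54, 0.46, 11.39, 15.34), (-7.29, 0.52, 0.45, -28.68, 1.08)] [ 0.65  0.27 -0.86  1.41  0.22  1.54  0.88]
0.0 [(73.0, 0.5, 0.58, -19.86, 13.92), (57.13, 0.71, 0.45, 76.03, 14.5), (-33.17, 0.73, 0.59, -84.21, 35.7)] [ 0.38  0.42 -0.28  0.95  0.72  1.6   0.32]
```

```bash
cat > s2.py <<'E'
from s import *
BASE=[(15.9,.65,.49,45,30),(-57.5,.66,.52,-62,15)]
def tr(a):
    seed,q=a;g=np.random.default_rng(seed)
    W=[(w[0]+g.uniform(-20,20),np.clip(w[1]+g.uniform(-.15,.1),.45,.75),g.uniform(.45,.58),w[3]+g.uniform(-45,45),w[4]+g.uniform(-20,20)) for w in BASE]
    mn=9
    for w in W:
        P,Q=wp(*w);q,m,e=seg(q,P,Q,.04);mn=min(m,mn) if w is W[1] else mn
        if e>5e-3:return -9,e,W,q
    m,e,_=job(q);return (min(m,mn) if e<1e-3 else -e),e,W,q
if __name__=="__main__":
    q0=get_state()["joints"]
    with mp.Pool() as po: r=po.map(tr,[(s,q0) for s in range(12000)],chunksize=8)
    r.sort(key=lambda a:-a[0]);print(sum(a[0]>.05 for a in r))
    for a in r[:5]:print(round(a[0],3),[tuple(np.round(w,2).tolist()) for w in a[2]],a[3].round(2))
    W=r[0][2];P,Q=wp(*W[0]);print(P);plan(P,Ro.from_matrix(Q),smax=.04)
E
timeout 300 python3 s2.py
```

```text
0
0.0 [(17.56, 0.73, 0.48, 34.26, 26.41), (-58.43, 0.55, 0.55, -35.63, 11.67)] [ 0.16  0.32  1.27  1.27 -0.45  1.61  2.29]
0.0 [(4.68, 0.63, 0.5, 34.61, 22.91), (-70.23, 0.52, 0.49, -43.49, 4.43)] [ 1.54  0.19 -0.5   1.37  0.07  1.53  1.87]
0.0 [(13.71, 0.6, 0.46, 28.55, 22.57), (-63.69, 0.66, 0.58, -101.38, 30.71)] [ 0.08  0.4   1.24  1.24 -0.11  1.29  1.01]
0.0 [(26.67, 0.68, 0.56, 49.75, 43.89), (-43.29, 0.69, 0.57, -24.12, 17.61)] [ 1.11  0.41 -0.71  0.94  0.25  1.57  1.67]
0.0 [(18.13, 0.73, 0.56, 34.86, 19.78), (-65.21, 0.64, 0.54, -102.94, 23.7)] [ 0.16  0.42  1.25  1.26 -0.22  1.36  1.09]
[0.69439462 0.21971831 0.47940087]
[-0.382, 0.297, -0.004, -0.05, 0.005, -0.098]
[-0.397, 0.278, 0.003, -0.05, 0.005, -0.098]
[-0.411, 0.257, 0.009, -0.05, 0.005, -0.098]
[-0.423, 0.235, 0.014, -0.05, 0.005, -0.098]
[-0.435, 0.213, 0.019, -0.05, 0.005, -0.098]
[-0.445, 0.19, 0.023, -0.05, 0.005, -0.098]
[-0.454, 0.166, 0.027, -0.05, 0.005, -0.098]
[-0.462, 0.142, 0.03, -0.05, 0.005, -0.098]
[-0.469, 0.117, 0.032, -0.05, 0.005, -0.098]
[-0.474, 0.092, 0.033, -0.05, 0.005, -0.098]
[-0.478, 0.067, 0.034, -0.05, 0.005, -0.098]
[-0.481, 0.042, 0.034, -0.05, 0.005, -0.098]
```

Run:
```python
from s import *
q=get_state()["joints"]
for w in [(0,.52,.50,0,20),(-20,.55,.5,-20,15),(10,.55,.5,30,15)]:
    P,Q=wp(*w);print(w,*[np.round(a,3) for a in seg(q,P,Q)])
P,Q=wp(-20,.55,.5,-20,15);plan(P,Ro.from_matrix(Q),smax=.04)
```

```text
(0, 0.52, 0.5, 0, 20) [-0.889 -0.02   0.755  1.618  0.063  1.192  1.424] 0.011 0.0
(-20, 0.55, 0.5, -20, 15) [-0.652  0.189  1.137  1.487 -0.206  1.314  1.702] 0.007 0.0
(10, 0.55, 0.5, 30, 15) [-0.968  0.169  0.951  1.47  -0.265  1.343  2.083] 0.012 0.0
[-0.397, -0.214, -0.137, 0.023, 0.055, 0.057]
[-0.399, -0.204, -0.146, 0.023, 0.055, 0.057]
[-0.401, -0.193, -0.155, 0.023, 0.055, 0.057]
[-0.402, -0.183, -0.165, 0.023, 0.055, 0.057]
[-0.402, -0.173, -0.174, 0.023, 0.055, 0.057]
[-0.402, -0.164, -0.184, 0.023, 0.055, 0.057]
[-0.401, -0.154, -0.193, 0.023, 0.055, 0.057]
[-0.4, -0.144, -0.203, 0.023, 0.055, 0.057]
```

```bash
python3 -m creep '[[[0,-0.43,0.09,-0.18,0,0,0],[0,-0.43,0.09,-0.18,0,0,0],[0,-0.43,0.09,-0.18,0,0,0],[0,-0.43,0.09,-0.18,0,0,0],[0,-0.43,0.09,-0.18,0,0,0],[0,-0.43,0.09,-0.18,0,0,0],[0,-0.43,0.09,-0.18,0,0,0]]]'; sed -i 's/np.sort(g.uniform(-75,75,n))\[::-1\]/g.uniform(-75,65,n)/' s.py; timeout 400 python3 s.py 24000
```

```text
time: 6.5
ee_pos: [0.5177, -0.0003, 0.5055]
ee_rot: [0.122, 2.646, -0.03]
contact_force: [0.3, -0.1, 0.5]
grip_width: 0.997
finger_force: 0.0
[ 0.51840305 -0.00204697  0.50511836] [ 5.17663756e-01 -2.51716669e-04  5.05509247e-01]
[-0.85 -0.12  0.57  1.73  0.27  1.06  1.14]
0.106 [(-44.13, 0.69, 0.54, -32.52, 35.97), (29.76, 0.63, 0.53, -39.28, 7.81)] [-0.2   0.51 -1.03  0.92  0.6   1.93 -0.07]
0.105 [(32.52, 0.5, 0.43, 44.07, 43.36), (-18.89, 0.53, 0.6, -15.57, 11.51), (-73.05, 0.5, 0.6, -80.95, 20.12)] [ 1.8  -0.   -0.68  1.35  0.1   1.45  1.28]
0.036 [(-46.91, 0.64, 0.6, -34.44, 26.88), (39.86, 0.48, 0.44, -31.42, 2.75)] [ 0.14  0.31 -1.32  1.53  0.34  1.54 -0.16]
0.035 [(-52.99, 0.73, 0.44, 0.18, 20.03), (16.92, 0.61, 0.55, -4.17, 2.0)] [ 0.11  0.5  -1.07  0.89  0.5   1.93  0.79]
0.033 [(-43.76, 0.49, 0.52, -36.99, 8.28), (27.04, 0.46, 0.54, -0.28, 29.82), (-74.27, 0.72, 0.43, -37.19, -2.27)] [ 1.55  0.72 -0.97  0.77  0.61  1.89  1.83]
0.02 [(-57.86, 0.62, 0.5, -73.12, 17.36), (36.8, 0.65, 0.49, -20.15, 42.23), (47.36, 0.72, 0.48, 20.21, 36.55)] [-0.3   0.44 -1.27  1.46  1.03  1.33  0.29]
```

Run:
```python
from s import *
P,Q=wp(-44.1,.69,.54,-32.5,36);print(P);plan(P,Ro.from_matrix(Q),smax=.043)
```

```text
[ 0.49550715 -0.48017983  0.54      ]
[-0.037, -0.5, -0.021, 0.04, -0.021, 0.064]
[-0.054, -0.499, -0.01, 0.04, -0.021, 0.064]
[-0.071, -0.497, 0.001, 0.04, -0.021, 0.064]
[-0.088, -0.494, 0.013, 0.04, -0.021, 0.064]
[-0.104, -0.49, 0.024, 0.04, -0.021, 0.064]
[-0.12, -0.486, 0.036, 0.04, -0.021, 0.064]
[-0.136, -0.481, 0.047, 0.04, -0.021, 0.064]
[-0.151, -0.475, 0.059, 0.04, -0.021, 0.064]
[-0.166, -0.468, 0.071, 0.04, -0.021, 0.064]
[-0.181, -0.461, 0.082, 0.04, -0.021, 0.064]
[-0.195, -0.453, 0.094, 0.04, -0.021, 0.064]
[-0.209, -0.444, 0.106, 0.04, -0.021, 0.064]
```

```bash
python3 -m creep '[[[0,-0.037,-0.5,-0.021,0.04,-0.021,0.064],[0,-0.054,-0.499,-0.01,0.04,-0.021,0.064],[0,-0.071,-0.497,0.001,0.04,-0.021,0.064],[0,-0.088,-0.494,0.013,0.04,-0.021,0.064],[0,-0.104,-0.49,0.024,0.04,-0.021,0.064],[0,-0.12,-0.486,0.036,0.04,-0.021,0.064],[0,-0.136,-0.481,0.047,0.04,-0.021,0.064],[0,-0.151,-0.475,0.059,0.04,-0.021,0.064],[0,-0.166,-0.468,0.071,0.04,-0.021,0.064],[0,-0.181,-0.461,0.082,0.04,-0.021,0.064],[0,-0.195,-0.453,0.094,0.04,-0.021,0.064],[0,-0.209,-0.444,0.106,0.04,-0.021,0.064]]]'; sed -i 's/n=g.integers(2,5)/n=g.integers(1,4)/' s.py; timeout 400 python3 s.py 24000
python3 - <<'E'
from s import *
q=get_state()["joints"]
P,Q=wp(29.8,.63,.53,-39.3,7.8);q,a,b=seg(q,P,Q);print(q.round(2),a,b);print(job(q)[:2]);plan(P,Ro.from_matrix(Q),n=12)
E
```

```text
time: 8.0
ee_pos: [0.4966, -0.4641, 0.5385]
ee_rot: [0.69, 2.44, -0.223]
contact_force: [-0.3, 0.8, 0.6]
grip_width: 1.003
finger_force: 0.0
[ 0.49434246 -0.46755452  0.54119504] [ 0.49657109 -0.46405406  0.53847145]
[-0.11  0.26  1.17  1.49 -0.58  1.01  2.18]
0.108 [(26.82, 0.74, 0.44, -8.05, 42.67)] [-0.1   0.48 -1.12  1.53  1.19  1.32  0.02]
0.108 [(24.41, 0.72, 0.46, -7.06, 33.15)] [ 0.02  0.47 -1.17  1.42  0.99  1.36  0.25]
0.108 [(35.43, 0.69, 0.44, -19.67, 30.12)] [-0.33  0.52 -1.09  1.34  0.98  1.62 -0.14]
0.107 [(-65.61, 0.54, 0.55, -66.28, 5.79), (54.03, 0.48, 0.57, -24.58, 11.87), (37.12, 0.53, 0.49, -55.41, 12.28)] [-0.17  0.39 -1.14  1.28  0.53  1.81 -0.6 ]
0.107 [(24.72, 0.57, 0.49, -47.69, 42.77)] [-0.28  0.41 -1.07  1.45  1.    1.9  -0.52]
0.107 [(60.76, 0.45, 0.58, -77.33, -0.22), (2.27, 0.48, 0.48, -88.46, 6.26), (33.31, 0.48, 0.53, -60.3, 7.39)] [ 0.08  0.3  -1.24  1.26  0.4   1.84 -0.55]
[ 2.76 -0.34  0.22  2.13  0.45  1.99 -1.81] 0.0 0.6151841620579599
(np.float64(0.0), np.float64(0.38170466901219974))
[0.314, 0.717, -0.215, 0.008, 0.077, 0.02]
[0.33, 0.713, -0.204, 0.008, 0.077, 0.02]
[0.345, 0.708, -0.194, 0.008, 0.077, 0.02]
[0.36, 0.704, -0.182, 0.008, 0.077, 0.02]
[0.375, 0.699, -0.17, 0.008, 0.077, 0.02]
[0.389, 0.694, -0.158, 0.008, 0.077, 0.02]
[0.402, 0.69, -0.145, 0.008, 0.077, 0.02]
[0.415, 0.685, -0.131, 0.008, 0.077, 0.02]
[0.427, 0.68, -0.117, 0.008, 0.077, 0.02]
[0.439, 0.675, -0.102, 0.008, 0.077, 0.02]
[0.449, 0.67, -0.087, 0.008, 0.077, 0.02]
[0.46, 0.665, -0.071, 0.008, 0.077, 0.02]
```

```bash
cat > v.py <<'E'
from s import *
q0=get_state()["joints"]
for w in [(26.8,.74,.46,-8,42),(24.4,.72,.48,-7,33),(35,.69,.48,-20,30),(25,.57,.49,-48,43),(20,.65,.5,0,27),(35,.6,.5,0,27),(45,.6,.5,0,27),(45,.6,.5,20,27)]:
    P,Q=wp(*w)
    for ds in(.04,.015):
        q,a,b=seg(q0,P,Q,ds);print(w,ds,q.round(2),round(a,3),round(b,4),[round(z,3) for z in job(q)[:2]])
E
python3 v.py
```

```text
(26.8, 0.74, 0.46, -8, 42) 0.04 [-1.3   0.38  0.74  1.54  0.35  0.8   0.6 ] 0.0 0.0 [np.float64(0.0), np.float64(0.024)]
(26.8, 0.74, 0.46, -8, 42) 0.015 [-0.15  0.43 -1.02  1.5   1.11  1.29  0.08] 0.0 0.0 [np.float64(0.105), np.float64(0.0)]
(24.4, 0.72, 0.48, -7, 33) 0.04 [ 2.57 -0.34 -0.11  2.46 -0.79  1.99 -2.82] 0.0 0.6562 [np.float64(0.0), np.float64(0.379)]
(24.4, 0.72, 0.48, -7, 33) 0.015 [-0.35  0.32 -0.5   1.38  0.66  1.18  0.47] 0.0 0.0 [np.float64(0.0), np.float64(0.241)]
(35, 0.69, 0.48, -20, 30) 0.04 [-0.31  0.54 -1.19  1.23  1.03  1.75 -0.09] 0.0 0.0 [np.float64(0.0), np.float64(0.03)]
(35, 0.69, 0.48, -20, 30) 0.015 [-0.7   0.38 -0.39  1.24  0.66  1.47  0.12] 0.0 0.0 [np.float64(0.0), np.float64(0.197)]
(25, 0.57, 0.49, -48, 43) 0.04 [ 0.81 -0.34  1.57  2.15 -0.92  0.17  1.89] 0.0 1.7589 [np.float64(0.0), np.float64(0.002)]
(25, 0.57, 0.49, -48, 43) 0.015 [ 1.46 -0.34 -1.52  1.58  0.1   1.18  0.29] 0.0 0.2877 [np.float64(0.0), np.float64(0.0)]
(20, 0.65, 0.5, 0, 27) 0.04 [ 1.8  -0.34 -1.52  1.48 -0.55  1.15  1.67] 0.0 0.1482 [np.float64(0.0), np.float64(0.11)]
(20, 0.65, 0.5, 0, 27) 0.015 [-1.    0.2   0.57  1.46  0.1   1.08  1.08] 0.0 0.0 [np.float64(0.0), np.float64(0.02)]
(35, 0.6, 0.5, 0, 27) 0.04 [-0.35  0.18 -0.69  1.48  0.53  1.3   0.46] 0.0 0.0 [np.float64(0.0), np.float64(0.234)]
(35, 0.6, 0.5, 0, 27) 0.015 [ 1.38 -0.34 -1.52  1.51 -0.33  1.15  1.26] 0.0 0.1315 [np.float64(0.0), np.float64(0.097)]
(45, 0.6, 0.5, 0, 27) 0.04 [-0.22  0.38 -1.36  1.42  0.84  1.61  0.06] 0.0 0.0 [np.float64(0.0), np.float64(0.0)]
(45, 0.6, 0.5, 0, 27) 0.015 [ 1.23 -0.34 -1.52  1.48 -0.28  1.2   1.06] 0.0 0.1699 [np.float64(0.0), np.float64(0.065)]
(45, 0.6, 0.5, 20, 27) 0.04 [-1.03  0.11 -0.01  1.53  0.32  1.15  0.79] 0.057 0.0 [np.float64(0.0), np.float64(0.024)]
(45, 0.6, 0.5, 20, 27) 0.015 [-0.92  0.11 -0.14  1.53  0.34  1.15  0.78] 0.085 0.0 [np.float64(0.0), np.float64(0.025)]
```

Simulation near j2≈0 is sensitive (shoulder singularity). I'll search for routes that stay away from limits and agree across step sizes.

```bash
cat > s3.py <<'E'
from s import *
def run(q,W,ds):
    mn=9
    for k,w in enumerate(W):
        P,Q=wp(*w);q,m,e=seg(q,P,Q,ds)
        mn=min(mn,m)
        if e>5e-3 or m<.03:return -1,q
    return mn,q
def tr(a):
    seed,q0=a;g=np.random.default_rng(seed);n=g.integers(1,5)
    W=[(g.uniform(-70,60),g.uniform(.45,.78),g.uniform(.45,.56),g.uniform(-80,80),g.uniform(0,45)) for _ in range(n)]
    m,q=run(q0,W,.05)
    if m<0:return -1,W,q
    mj,e,_=job(q)
    if e>1e-3 or mj<.05:return -1,W,q
    for ds in(.02,.01):
        m2,q2=run(q0+g.normal(0,.005,7),W,ds)
        if m2<0 or np.abs(q2-q).max()>.25:return -.5,W,q
        mj2,e,_=job(q2)
        if e>1e-3:return -.5,W,q
        mj=min(mj,mj2)
    return mj-.003*n,W,q
if __name__=="__main__":
    q0=get_state()["joints"]
    with mp.Pool() as po: r=po.map(tr,[(s,q0) for s in range(int(sys.argv[1]))],chunksize=16)
    r.sort(key=lambda a:-a[0]);print(sum(a[0]>-1 for a in r),sum(a[0]>0 for a in r))
    for a in r[:4]:print(round(a[0],3),[tuple(np.round(w,2).tolist()) for w in a[1]],a[2].round(2))
E
time timeout 420 python3 s3.py 40000
```

```text
2 0
-0.5 [(-63.66, 0.52, 0.54, -46.79, 43.3)] [ 1.54 -0.16 -0.27  1.84 -0.49  0.81  2.24]
-0.5 [(53.37, 0.65, 0.48, 11.63, 40.52), (17.66, 0.7, 0.51, 27.96, 34.76), (22.0, 0.74, 0.54, 39.27, 13.36)] [ 0.01  0.64 -1.23  0.76  0.7   1.8   1.47]
-1 [(-34.93, 0.46, 0.45, 50.12, 41.07), (8.86, 0.69, 0.51, 69.61, 36.71), (-69.64, 0.73, 0.45, 36.74, 7.9), (42.21, 0.63, 0.48, -12.37, 1.27)] [ 1.24  0.23 -0.29  1.63 -0.62  1.52  2.82]
-1 [(53.56, 0.5, 0.55, -30.11, 19.05), (37.6, 0.59, 0.51, -75.59, 33.91)] [-1.47  0.08  0.3   1.24  0.22  1.78  0.  ]
real	2m42.552s
user	10m27.635s
sys	0m0.527s
```

Run:
```python
from s3 import *
q0=get_state()["joints"]
best=[]
g=np.random.default_rng(1)
for _ in range(250):
    w=(g.uniform(25,55),g.uniform(.45,.7),g.uniform(.45,.56),g.uniform(-20,70),g.uniform(0,45))
    m,q=run(q0,[w],.05)
    if m<.04: continue
    m2,q2=run(q0,[w],.015)
    if m2>0.03 and np.abs(q-q2).max()<.2: best.append((q2[2],w,q2))
best.sort(key=lambda a:a[0]);print(len(best))
for b in best[:5]:print(np.round(b[1],2),b[2].round(2))
P,Q=wp(*best[0][1]);print(P);plan(P,Ro.from_matrix(Q),smax=.05)
```

```text
118
[48.8   0.53  0.53 13.24 13.39] [-0.9   0.13 -0.19  1.35  0.2   1.51  0.72]
[47.24  0.66  0.54 13.36 31.93] [-1.01  0.21 -0.16  1.33  0.49  1.28  0.58]
[47.75  0.54  0.52 14.29 17.17] [-0.93  0.11 -0.16  1.42  0.24  1.42  0.72]
[51.72  0.47  0.54  8.38  9.35] [-0.97  0.07 -0.15  1.37  0.14  1.61  0.61]
[36.57  0.45  0.46 -0.52 18.66] [-0.84 -0.03 -0.11  1.73  0.27  1.26  0.55]
[0.34886713 0.39851213 0.53122739]
[0.329, 0.456, -0.23, -0.035, 0.039, -0.076]
[0.315, 0.473, -0.215, -0.035, 0.039, -0.076]
[0.3, 0.489, -0.2, -0.035, 0.039, -0.076]
[0.284, 0.504, -0.185, -0.035, 0.039, -0.076]
[0.268, 0.519, -0.17, -0.035, 0.039, -0.076]
[0.25, 0.532, -0.155, -0.035, 0.039, -0.076]
[0.232, 0.544, -0.14, -0.035, 0.039, -0.076]
[0.212, 0.555, -0.126, -0.035, 0.039, -0.076]
[0.193, 0.566, -0.112, -0.035, 0.039, -0.076]
[0.172, 0.575, -0.097, -0.035, 0.039, -0.076]
[0.151, 0.583, -0.084, -0.035, 0.039, -0.076]
[0.129, 0.59, -0.07, -0.035, 0.039, -0.076]
[0.107, 0.596, -0.057, -0.035, 0.039, -0.076]
[0.084, 0.6, -0.044, -0.035, 0.039, -0.076]
[0.061, 0.604, -0.032, -0.035, 0.039, -0.076]
[0.037, 0.606, -0.02, -0.035, 0.039, -0.076]
[0.013, 0.608, -0.008, -0.035, 0.039, -0.076]
[-0.011, 0.608, 0.003, -0.035, 0.039, -0.076]
```

```bash
python3 -m creep '[[[0,0.329,0.456,-0.23,-0.035,0.039,-0.076],[0,0.315,0.473,-0.215,-0.035,0.039,-0.076],[0,0.3,0.489,-0.2,-0.035,0.039,-0.076],[0,0.284,0.504,-0.185,-0.035,0.039,-0.076],[0,0.268,0.519,-0.17,-0.035,0.039,-0.076],[0,0.25,0.532,-0.155,-0.035,0.039,-0.076],[0,0.232,0.544,-0.14,-0.035,0.039,-0.076],[0,0.212,0.555,-0.126,-0.035,0.039,-0.076],[0,0.193,0.566,-0.112,-0.035,0.039,-0.076],[0,0.172,0.575,-0.097,-0.035,0.039,-0.076],[0,0.151,0.583,-0.084,-0.035,0.039,-0.076],[0,0.129,0.59,-0.07,-0.035,0.039,-0.076]]]' >/dev/null; python3 -m creep '[[[0,0.107,0.596,-0.057,-0.035,0.039,-0.076],[0,0.084,0.6,-0.044,-0.035,0.039,-0.076],[0,0.061,0.604,-0.032,-0.035,0.039,-0.076],[0,0.037,0.606,-0.02,-0.035,0.039,-0.076],[0,0.013,0.608,-0.008,-0.035,0.039,-0.076],[0,-0.011,0.608,0.003,-0.035,0.039,-0.076]]]'
sed -i 's/W=\[(g.uniform(-70,60).*/W=[(g.uniform(-65,60),g.uniform(.42,.95),g.uniform(.45,.6),g.uniform(-80,80),g.uniform(0,70)) for _ in range(n)]/' s3.py
python3 -c "
from s import *
print(get_state()['joints'].round(2))"; timeout 200 python3 s3.py 40000
```

```text
time: 10.25
ee_pos: [0.3788, 0.3721, 0.536]
ee_rot: [-0.285, 2.887, 0.044]
contact_force: [0.2, 0.2, 0.2]
grip_width: 1.002
finger_force: 0.0
[-0.99  0.12  0.01  1.36  0.16  1.49  0.79]
3 3
0.061 [(31.59, 0.85, 0.51, 20.24, 14.19), (18.73, 0.54, 0.55, 38.37, 48.57), (-3.82, 0.75, 0.46, -72.78, 69.7)] [-0.1   0.7  -0.73  1.34  1.5   1.94 -0.51]
0.058 [(24.81, 0.69, 0.5, 64.17, 36.79), (-50.89, 0.56, 0.56, -56.23, 49.34), (11.23, 0.5, 0.6, -42.38, 23.44), (-15.44, 0.87, 0.48, -57.42, 64.48)] [ 0.19  0.57 -0.58  1.41  1.49  1.3  -0.22]
0.044 [(3.06, 0.43, 0.59, -59.73, 65.73), (-13.56, 0.92, 0.56, -21.84, 62.3), (-4.61, 0.63, 0.52, 49.63, 42.9), (-53.3, 0.7, 0.57, -76.81, 31.0)] [ 1.23  0.3  -0.79  1.21  0.62  1.36  0.7 ]
-1 [(-31.28, 0.44, 0.45, 50.12, 63.89), (10.83, 0.81, 0.53, 69.61, 57.11), (-64.66, 0.87, 0.46, 36.74, 12.3), (42.9, 0.71, 0.49, -12.37, 1.98)] [-0.74 -0.34  1.31  1.98 -0.48  1.04  2.82]
```

A robust 3-waypoint route exists. I'll add a safe intermediate point above the lamp and refine around the route.

```bash
sed -i 's/^JOB=\[/JOB=[(np.array([.52,-.08,.40]),lean(-8,27).as_matrix()),/' s.py
cat > s4.py <<'E'
from s3 import *
import s3
B=[[(31.6,.85,.51,20,14),(18.7,.54,.55,38,48.6),(-3.8,.75,.46,-73,70)],[(24.81,.69,.5,64.2,36.8),(-50.9,.56,.56,-56,49),(11.2,.5,.6,-42,23),(-15,.87,.48,-57,64)],[(3,.43,.59,-60,66),(-13.6,.92,.56,-22,62),(-4.6,.63,.52,50,43),(-53,.7,.57,-77,31)]]
def tr(a):
    seed,q0=a;g=np.random.default_rng(seed);k=g.integers(0,3) if seed>6 else seed%3
    s=0 if seed<3 else g.choice([.3,1.]);W=[(w[0]+s*g.uniform(-15,15),w[1]+s*g.uniform(-.1,.1),np.clip(w[2]+s*g.uniform(-.06,.06),.46,.6),w[3]+s*g.uniform(-25,25),np.clip(w[4]+s*g.uniform(-20,20),0,72)) for w in B[k]]
    if len(W)>3 and g.random()<.3: W.pop(g.integers(0,4))
    m,q=run(q0,W,.05)
    if m<.04:return -1,W,q
    mj,e,_=job(q)
    if e>1e-3 or mj<.05:return -1,W,q
    for ds in(.02,.01):
        m2,q2=run(q0+g.normal(0,.01,7),W,ds)
        if m2<0 or np.abs(q2-q).max()>.35:return -.5,W,q
        mj2,e,_=job(q2)
        if e>1e-3:return -.5,W,q
        m=min(m,m2);mj=min(mj,mj2)
    return min(m,mj)-.003*len(W),W,q
if __name__=="__main__":
    q0=get_state()["joints"]
    with mp.Pool() as po: r=po.map(tr,[(s,q0) for s in range(6000)],chunksize=16)
    r.sort(key=lambda a:-a[0]);print(sum(a[0]>-1 for a in r),sum(a[0]>0 for a in r))
    for a in r[:4]:print(round(a[0],3),[tuple(np.round(w,2).tolist()) for w in a[1]],a[2].round(2))
    W=r[0][1];run_q,_=0,0;P,Q=wp(*W[0]);plan(P,Ro.from_matrix(Q),smax=.05)
E
timeout 200 python3 s4.py
```

```text
35 15
0.058 [(0.67, 0.42, 0.58, -57.6, 62.67), (-10.84, 0.91, 0.55, -28.2, 62.7), (-4.78, 0.61, 0.54, 54.11, 43.93), (-54.38, 0.67, 0.56, -82.22, 36.01)] [ 1.43  0.28 -1.09  1.35  0.8   1.35  0.47]
0.053 [(7.29, 0.42, 0.6, -57.78, 71.37), (-17.46, 0.95, 0.57, -15.9, 59.91), (-3.87, 0.62, 0.51, 48.7, 48.58), (-52.65, 0.67, 0.55, -74.76, 33.41)] [ 1.42  0.26 -1.02  1.36  0.68  1.28  0.64]
0.042 [(-0.09, 0.4, 0.57, -55.66, 61.91), (-13.69, 0.91, 0.55, -18.52, 62.87), (-5.69, 0.65, 0.53, 51.69, 42.94), (-57.13, 0.69, 0.57, -76.63, 36.99)] [ 1.48  0.24 -0.98  1.37  0.68  1.2   0.69]
0.041 [(-1.31, 0.43, 0.6, -64.94, 67.57), (-9.27, 0.92, 0.55, -16.24, 59.88), (-1.81, 0.64, 0.53, 46.93, 46.21), (-54.03, 0.67, 0.57, -69.54, 31.16)] [ 1.44  0.25 -0.96  1.28  0.56  1.29  0.85]
[0.021, -0.512, -0.072, 0.164, -0.159, 0.205]
[-0.038, -0.515, -0.028, 0.164, -0.159, 0.205]
[-0.094, -0.508, 0.022, 0.164, -0.159, 0.205]
[-0.143, -0.492, 0.074, 0.164, -0.159, 0.205]
[-0.186, -0.465, 0.129, 0.164, -0.159, 0.205]
[-0.222, -0.43, 0.185, 0.164, -0.159, 0.205]
[-0.248, -0.386, 0.239, 0.164, -0.159, 0.205]
[-0.265, -0.336, 0.292, 0.164, -0.159, 0.205]
[-0.271, -0.28, 0.34, 0.164, -0.159, 0.205]
```

```bash
cat > n.py <<'E'
from s3 import *
W=[(0.67,.42,.58,-57.6,62.7),(-10.84,.91,.55,-28.2,62.7),(-4.78,.61,.54,54.1,43.9),(-54.4,.67,.56,-82.2,36)]
k=int(sys.argv[1]);q=get_state()["joints"];print("q",q.round(2))
for ds in(.05,.02,.01):
    m,q2=run(q,W[k:],ds);print(round(m,3),q2.round(2),np.round(job(q2)[:2],3))
P,Q=wp(*W[k]);plan(P,Ro.from_matrix(Q),smax=.05)
E
python3 -m creep '[[[0,0.021,-0.512,-0.072,0.164,-0.159,0.205],[0,-0.038,-0.515,-0.028,0.164,-0.159,0.205],[0,-0.094,-0.508,0.022,0.164,-0.159,0.205],[0,-0.143,-0.492,0.074,0.164,-0.159,0.205],[0,-0.186,-0.465,0.129,0.164,-0.159,0.205],[0,-0.222,-0.43,0.185,0.164,-0.159,0.205],[0,-0.248,-0.386,0.239,0.164,-0.159,0.205],[0,-0.265,-0.336,0.292,0.164,-0.159,0.205],[0,-0.271,-0.28,0.34,0.164,-0.159,0.205]]]'; python3 n.py 1
```

```text
time: 11.38
ee_pos: [0.424, 0.0025, 0.5813]
ee_rot: [1.017, 1.839, -0.622]
contact_force: [0.5, -0.3, 0.2]
grip_width: 1.0
finger_force: 0.0
q [-0.99 -0.01  0.04  1.86  1.    1.77 -0.44]
0.098 [ 1.45  0.28 -1.11  1.36  0.81  1.35  0.46] [0.068 0.   ]
-1 [ 1.45  0.28 -1.12  1.36  0.81  1.35  0.46] [0.055 0.   ]
-1 [ 1.45  0.28 -1.12  1.36  0.81  1.35  0.46] [0.053 0.   ]
[-0.173, 0.347, 0.418, -0.08, 0.001, -0.041]
[-0.18, 0.325, 0.432, -0.08, 0.001, -0.041]
[-0.187, 0.303, 0.445, -0.08, 0.001, -0.041]
[-0.194, 0.28, 0.457, -0.08, 0.001, -0.041]
[-0.2, 0.257, 0.468, -0.08, 0.001, -0.041]
[-0.205, 0.232, 0.479, -0.08, 0.001, -0.041]
[-0.21, 0.208, 0.488, -0.08, 0.001, -0.041]
[-0.215, 0.182, 0.496, -0.08, 0.001, -0.041]
[-0.219, 0.157, 0.503, -0.08, 0.001, -0.041]
[-0.222, 0.131, 0.509, -0.08, 0.001, -0.041]
[-0.225, 0.105, 0.514, -0.08, 0.001, -0.041]
```

```bash
python3 -m creep '[[[0,-0.173,0.347,0.418,-0.08,0.001,-0.041],[0,-0.18,0.325,0.432,-0.08,0.001,-0.041],[0,-0.187,0.303,0.445,-0.08,0.001,-0.041],[0,-0.194,0.28,0.457,-0.08,0.001,-0.041],[0,-0.2,0.257,0.468,-0.08,0.001,-0.041],[0,-0.205,0.232,0.479,-0.08,0.001,-0.041],[0,-0.21,0.208,0.488,-0.08,0.001,-0.041],[0,-0.215,0.182,0.496,-0.08,0.001,-0.041],[0,-0.219,0.157,0.503,-0.08,0.001,-0.041],[0,-0.222,0.131,0.509,-0.08,0.001,-0.041],[0,-0.225,0.105,0.514,-0.08,0.001,-0.041]]]'; python3 n.py 2
```

```text
time: 12.75
ee_pos: [0.896, -0.1689, 0.5473]
ee_rot: [0.498, 2.004, -0.301]
contact_force: [0.8, 1.3, 0.9]
grip_width: 1.003
finger_force: 0.0
q [-0.21  0.41  0.26  1.41  0.86  0.46  0.45]
0.154 [ 1.44  0.27 -1.09  1.36  0.8   1.34  0.47] [0.073 0.   ]
0.154 [ 1.44  0.27 -1.09  1.36  0.8   1.34  0.47] [0.073 0.   ]
0.153 [ 1.43  0.27 -1.09  1.36  0.79  1.34  0.47] [0.071 0.   ]
[0.208, -0.042, -0.377, -0.244, 0.057, -0.183]
[0.22, 0.026, -0.372, -0.244, 0.057, -0.183]
[0.225, 0.094, -0.357, -0.244, 0.057, -0.183]
[0.223, 0.16, -0.334, -0.244, 0.057, -0.183]
[0.214, 0.222, -0.303, -0.244, 0.057, -0.183]
[0.199, 0.278, -0.265, -0.244, 0.057, -0.183]
[0.177, 0.327, -0.221, -0.244, 0.057, -0.183]
[0.149, 0.368, -0.172, -0.244, 0.057, -0.183]
[0.117, 0.399, -0.119, -0.244, 0.057, -0.183]
```

Tracking matches the simulation closely. On to the next waypoint.

```bash
python3 -m creep '[[[0,0.208,-0.042,-0.377,-0.244,0.057,-0.183],[0,0.22,0.026,-0.372,-0.244,0.057,-0.183],[0,0.225,0.094,-0.357,-0.244,0.057,-0.183],[0,0.223,0.16,-0.334,-0.244,0.057,-0.183],[0,0.214,0.222,-0.303,-0.244,0.057,-0.183],[0,0.199,0.278,-0.265,-0.244,0.057,-0.183],[0,0.177,0.327,-0.221,-0.244,0.057,-0.183],[0,0.149,0.368,-0.172,-0.244,0.057,-0.183],[0,0.117,0.399,-0.119,-0.244,0.057,-0.183]]]'; python3 n.py 3
```

```text
time: 13.88
ee_pos: [0.6648, -0.0428, 0.5283]
ee_rot: [-0.853, 2.221, 0.35]
contact_force: [0.5, 0.3, -0.7]
grip_width: 1.003
finger_force: 0.0
q [ 1.13  0.39 -1.19  1.47 -0.22  0.94  2.45]
0.322 [ 1.33  0.24 -0.91  1.37  0.72  1.29  0.52] [0.001 0.   ]
0.322 [ 1.33  0.24 -0.9   1.37  0.72  1.29  0.52] [0. 0.]
0.322 [ 1.32  0.23 -0.89  1.37  0.72  1.29  0.52] [0. 0.]
[0.344, -0.183, -0.39, 0.207, 0.014, 0.242]
[0.318, -0.266, -0.363, 0.207, 0.014, 0.242]
[0.282, -0.342, -0.328, 0.207, 0.014, 0.242]
[0.237, -0.408, -0.285, 0.207, 0.014, 0.242]
[0.184, -0.463, -0.236, 0.207, 0.014, 0.242]
[0.124, -0.505, -0.182, 0.207, 0.014, 0.242]
[0.059, -0.533, -0.125, 0.207, 0.014, 0.242]
[-0.009, -0.547, -0.066, 0.207, 0.014, 0.242]
[-0.078, -0.546, -0.007, 0.207, 0.014, 0.242]
[-0.146, -0.529, 0.051, 0.207, 0.014, 0.242]
[-0.212, -0.498, 0.105, 0.207, 0.014, 0.242]
[-0.273, -0.453, 0.155, 0.207, 0.014, 0.242]
[-0.328, -0.396, 0.199, 0.207, 0.014, 0.242]
```

```bash
sed -i 's/n=g.integers(1,5)/n=g.integers(1,3)/; s/W=\[(g.uniform(-65,60).*/W=[(g.uniform(-65,20),g.uniform(.45,.8),g.uniform(.42,.58),g.uniform(-80,70),g.uniform(0,55)) for _ in range(n)]/' s3.py; timeout 120 python3 s3.py 5000
```

```text
89 87
0.072 [(-12.35, 0.6, 0.5, 29.7, 46.64)] [ 1.59  0.25 -1.34  1.72 -0.46  0.84  2.64]
0.072 [(-7.13, 0.5, 0.46, -12.77, 29.26)] [ 1.37 -0.2  -1.13  1.85 -0.22  0.87  1.64]
0.071 [(-39.29, 0.5, 0.44, 15.9, 21.55)] [ 1.71  0.17 -1.04  1.64 -0.18  1.21  2.59]
0.071 [(-54.21, 0.61, 0.5, 13.67, 27.22)] [ 1.73  0.42 -0.98  1.26 -0.07  1.41  2.64]
```

```bash
sed -i 's/^W=.*/W=[(-7.1,.5,.46,-12.8,29.3)]/' n.py; python3 n.py 0
```

```text
q [ 1.13  0.39 -1.19  1.47 -0.22  0.94  2.45]
0.116 [ 1.39 -0.22 -1.12  1.86 -0.26  0.88  1.69] [0.    0.024]
0.116 [ 1.39 -0.22 -1.12  1.86 -0.26  0.88  1.69] [0.    0.024]
0.115 [ 1.39 -0.22 -1.12  1.86 -0.27  0.88  1.69] [0.    0.033]
[0.303, 0.206, -0.105, 0.184, 0.083, 0.243]
[0.331, 0.155, -0.109, 0.184, 0.083, 0.243]
[0.352, 0.101, -0.106, 0.184, 0.083, 0.243]
[0.365, 0.045, -0.098, 0.184, 0.083, 0.243]
[0.372, -0.01, -0.083, 0.184, 0.083, 0.243]
[0.37, -0.065, -0.064, 0.184, 0.083, 0.243]
```

```bash
cat > r.py <<'E'
from s3 import *
q0=get_state()["joints"];g=np.random.default_rng(5)
def tw(w):
    g=np.random.default_rng(3);o=[]
    for _ in range(6):
        W=[tuple(np.array(w)+g.normal(0,1,5)*[2,.015,.015,4,2])];m,q=run(q0,W,.04)
        mj,e,_=job(q);o.append(mj if m>0 and e<1e-3 else -e)
    return min(o),w
if __name__=="__main__":
    L=[(-39.3,.5,.44,15.9,21.5),(-54.2,.61,.5,13.7,27.2),(-12.3,.6,.5,29.7,46.6)]+[(g.uniform(-60,-5),g.uniform(.48,.7),g.uniform(.43,.52),g.uniform(-60,30),g.uniform(15,45)) for _ in range(700)]
    with mp.Pool() as po:r=po.map(tw,L,chunksize=4)
    r.sort(key=lambda a:-a[0])
    for a in r[:5]:print(round(a[0],3),np.round(a[1],2))
    w=r[0][1];P,Q=wp(*w);m,q=run(q0,[w],.02);print(P);job(q,v=True);plan(P,Ro.from_matrix(Q),smax=.05)
E
timeout 200 python3 r.py
```

```text
0.0 [-15.72   0.66   0.48 -34.28  16.62]
0.0 [-13.57   0.57   0.47   0.9   16.82]
0.0 [-12.15   0.53   0.51  18.5   15.56]
0.0 [-42.13   0.66   0.46 -46.59  35.96]
0.0 [-35.33   0.66   0.45 -31.22  39.  ]
[ 0.63313036 -0.17826112  0.4763793 ]
[ 0.52 -0.08  0.4 ] [ 0.77 -0.   -0.72  1.92  0.06  0.75  1.44] 0.339 1e-05
[ 0.482 -0.068  0.214] [ 0.5   0.17 -0.53  2.35  0.65  0.21  0.87] 0.042 3e-05
[ 0.527 -0.072  0.125] [ 0.3   0.41 -0.34  2.35  2.    0.18 -0.47] 0.0 5e-05
[ 0.527 -0.072  0.225] [ 0.41  0.21 -0.44  2.24  0.51  0.26  1.02] 0.0 2e-05
[ 0.497 -0.012  0.265] [ 0.49  0.15 -0.65  2.13  0.26  0.56  1.23] 0.172 1e-05
[0.402 0.135 0.203] [ 0.03  0.14 -0.67  2.36  0.66  0.45  0.43] 0.097 0.0
[0.469 0.139 0.199] [ 0.01  0.23 -0.61  2.27  0.79  0.45  0.38] 0.119 0.0
[0.51  0.141 0.189] [-0.05  0.29 -0.52  2.25  0.99  0.4   0.22] 0.194 0.0
[0.51  0.141 0.17 ] [-0.1   0.32 -0.46  2.28  1.11  0.37  0.09] 0.184 1e-05
[0.532 0.142 0.17 ] [-0.08  0.35 -0.47  2.23  1.08  0.38  0.15] 0.207 0.0
[0.163, -0.11, -0.061, 0.146, 0.091, 0.245]
[0.15, -0.135, -0.045, 0.146, 0.091, 0.245]
[0.133, -0.155, -0.027, 0.146, 0.091, 0.245]
[0.113, -0.173, -0.008, 0.146, 0.091, 0.245]
[0.09, -0.185, 0.01, 0.146, 0.091, 0.245]
[0.064, -0.194, 0.028, 0.146, 0.091, 0.245]
[0.038, -0.198, 0.046, 0.146, 0.091, 0.245]
[0.01, -0.197, 0.062, 0.146, 0.091, 0.245]
[-0.018, -0.191, 0.076, 0.146, 0.091, 0.245]
```

```bash
cat > t.py <<'E'
from s3 import *
q0=get_state()["joints"];P0,Q0=JOB[0]
def end(W,ds=.04):
    m,q=run(q0,W,ds)
    if m<.08:return None
    q,a,e=seg(q,P0,Q0,ds)
    return q if e<1e-3 and a>.05 else None
def tr(s):
    g=np.random.default_rng(s);n=g.integers(1,4)
    W=[(g.uniform(-60,15),g.uniform(.48,.85),g.uniform(.45,.55),g.uniform(-75,70),g.uniform(0,60)) for _ in range(n)]
    q=end(W)
    if q is None or not(-1.4<q[2]<-.95):return 9,W,q
    d=[]
    for _ in range(5):
        V=[tuple(np.array(w)+g.normal(0,1,5)*[1.5,.015,.01,3,2]) for w in W];k=end(V)
        if k is None:return 8,W,q
        d.append(abs(k[2]-q[2]))
    if job(q)[1]>1e-3:return 7,W,q
    L=sum(np.linalg.norm(wp(*a)[0]-wp(*b)[0]) for a,b in zip(W,W[1:]))
    return max(d)+.05*L+.03*n,W,q
if __name__=="__main__":
    with mp.Pool() as po:r=po.map(tr,range(int(sys.argv[1])),chunksize=8)
    r.sort(key=lambda a:a[0]);print(sum(a[0]<7 for a in r))
    for a in r[:4]:print(round(a[0],3),[tuple(np.round(w,2).tolist()) for w in a[1]],a[2].round(2),np.round(job(a[2])[:2],3))
    W=r[0][1];P,Q=wp(*W[0]);print(P);plan(P,Ro.from_matrix(Q),smax=.05)
E
timeout 150 python3 t.py 8000
```

```text
799
0.045 [(-47.96, 0.73, 0.5, -0.46, 11.13)] [ 1.01  0.   -0.96  1.92  0.06  0.75  1.45] [0. 0.]
0.045 [(-0.91, 0.57, 0.46, 59.25, 20.52)] [ 1.01  0.   -0.95  1.92  0.06  0.75  1.45] [0. 0.]
0.045 [(-53.45, 0.82, 0.52, 1.67, 21.93)] [ 1.08  0.   -1.03  1.92  0.06  0.75  1.45] [0. 0.]
0.046 [(-36.16, 0.65, 0.5, 45.43, 4.55)] [ 1.01  0.   -0.96  1.92  0.06  0.75  1.45] [0. 0.]
[ 0.49206075 -0.54580729  0.49756743]
[0.397, -0.294, -0.35, 0.061, 0.099, 0.115]
[0.396, -0.329, -0.319, 0.061, 0.099, 0.115]
[0.391, -0.362, -0.288, 0.061, 0.099, 0.115]
[0.382, -0.394, -0.256, 0.061, 0.099, 0.115]
[0.37, -0.424, -0.223, 0.061, 0.099, 0.115]
[0.354, -0.453, -0.19, 0.061, 0.099, 0.115]
[0.335, -0.479, -0.158, 0.061, 0.099, 0.115]
[0.312, -0.503, -0.125, 0.061, 0.099, 0.115]
[0.287, -0.525, -0.093, 0.061, 0.099, 0.115]
[0.259, -0.544, -0.062, 0.061, 0.099, 0.115]
[0.228, -0.56, -0.032, 0.061, 0.099, 0.115]
```

```bash
sed -i 's/-1.4<q\[2\]<-.95/-1.45<q[2]<-1.12/; s/if job(q)\[1\]>1e-3:return 7,W,q/j=job(q)\n    if j[1]>1e-3 or j[0]<.04:return 7,W,q/' t.py; timeout 150 python3 t.py 9000
```

```text
14
0.112 [(-24.3, 0.52, 0.53, 40.65, 26.28)] [ 1.35  0.01 -1.3   1.92  0.07  0.75  1.44] [0.042 0.   ]
0.117 [(-41.63, 0.72, 0.54, 18.15, 52.64)] [ 1.36  0.01 -1.31  1.92  0.07  0.75  1.44] [0.043 0.   ]
0.119 [(-59.09, 0.69, 0.54, -56.76, 37.81), (-52.71, 0.71, 0.55, -16.44, 28.98)] [ 1.39  0.01 -1.34  1.92  0.08  0.75  1.44] [0.053 0.   ]
0.126 [(-58.28, 0.75, 0.5, -2.66, 38.34)] [ 1.38  0.01 -1.32  1.92  0.07  0.75  1.44] [0.048 0.   ]
[ 0.47734597 -0.21551766  0.5255233 ]
[0.378, -0.007, -0.373, 0.003, 0.106, 0.007]
[0.398, -0.009, -0.352, 0.003, 0.106, 0.007]
[0.417, -0.011, -0.329, 0.003, 0.106, 0.007]
[0.434, -0.013, -0.306, 0.003, 0.106, 0.007]
[0.45, -0.015, -0.281, 0.003, 0.106, 0.007]
[0.465, -0.017, -0.256, 0.003, 0.106, 0.007]
```

```bash
python3 -m creep '[[[0,0.378,-0.007,-0.373,0.003,0.106,0.007],[0,0.398,-0.009,-0.352,0.003,0.106,0.007],[0,0.417,-0.011,-0.329,0.003,0.106,0.007],[0,0.434,-0.013,-0.306,0.003,0.106,0.007],[0,0.45,-0.015,-0.281,0.003,0.106,0.007],[0,0.465,-0.017,-0.256,0.003,0.106,0.007],[0,0,0,0,0,0,0]]]'
python3 - <<'E'
from s import *
q=get_state()["joints"];print(q.round(2));print(job(q,v=True)[:2]);P,Q=JOB[0];plan(P,Ro.from_matrix(Q),smax=.04)
E
```

```text
time: 14.75
ee_pos: [0.4769, -0.2166, 0.5255]
ee_rot: [-0.928, 2.54, 0.215]
contact_force: [0.7, 0.7, 0.1]
grip_width: 1.001
finger_force: 0.0
[ 1.48  0.27 -1.16  1.4  -0.15  1.41  2.64]
[ 0.52 -0.08  0.4 ] [ 1.33  0.01 -1.28  1.92  0.07  0.75  1.44] 0.225 0.00014
[ 0.482 -0.068  0.214] [ 0.8   0.22 -0.89  2.34  0.89  0.29  0.63] 0.12 2e-05
[ 0.527 -0.072  0.125] [ 0.52  0.44 -0.64  2.35  1.78  0.31 -0.24] 0.065 4e-05
[ 0.527 -0.072  0.225] [ 0.68  0.25 -0.77  2.23  0.76  0.33  0.77] 0.035 2e-05
[ 0.497 -0.012  0.265] [ 0.8   0.2  -1.03  2.13  0.42  0.6   1.06] 0.235 1e-05
[0.402 0.135 0.203] [ 0.28  0.18 -0.97  2.36  0.76  0.51  0.32] 0.104 0.0
[0.469 0.139 0.199] [ 0.23  0.28 -0.89  2.27  0.91  0.54  0.25] 0.125 0.0
[0.51  0.141 0.189] [ 0.17  0.34 -0.81  2.24  1.09  0.51  0.11] 0.201 0.0
[0.51  0.141 0.17 ] [ 0.12  0.37 -0.77  2.27  1.2   0.49 -0.  ] 0.191 0.0
[0.532 0.142 0.17 ] [ 0.13  0.4  -0.77  2.22  1.18  0.51  0.05] 0.214 0.0
(np.float64(0.03515845405770243), np.float64(0.00014002955157323054))
[-0.133, 0.192, 0.415, 0.144, -0.005, 0.287]
[-0.099, 0.24, 0.399, 0.144, -0.005, 0.287]
[-0.059, 0.281, 0.38, 0.144, -0.005, 0.287]
[-0.013, 0.314, 0.357, 0.144, -0.005, 0.287]
[0.037, 0.339, 0.333, 0.144, -0.005, 0.287]
```

The whole job chain is now feasible from here. Next is the point above the lamp.

```bash
python3 -m creep '[[[0,-0.133,0.192,0.415,0.144,-0.005,0.287],[0,-0.099,0.24,0.399,0.144,-0.005,0.287],[0,-0.059,0.281,0.38,0.144,-0.005,0.287],[0,-0.013,0.314,0.357,0.144,-0.005,0.287],[0,0.037,0.339,0.333,0.144,-0.005,0.287],[0,0,0,0,0,0,0]]]'
cat > pj.py <<'E'
from s import *
k=int(sys.argv[1]);sm=float(sys.argv[2]);q=get_state()["joints"];print(q.round(2));print(job(q,JOB[k:],v=len(sys.argv)>3)[:2]);P,Q=JOB[k];plan(P,Ro.from_matrix(Q),smax=sm)
E
python3 pj.py 1 .03
```

```text
time: 15.5
ee_pos: [0.5149, -0.0881, 0.4097]
ee_rot: [0.071, 2.681, -0.021]
contact_force: [0.4, 0.0, 0.1]
grip_width: 1.001
finger_force: 0.0
[ 1.32  0.01 -1.23  1.88 -0.01  0.8   1.62]
(np.float64(0.0), np.float64(7.536170242951488e-05))
[0.21, 0.033, 0.287, 0.003, -0.003, 0.008]
[0.21, 0.033, 0.286, 0.003, -0.003, 0.008]
[0.211, 0.032, 0.286, 0.003, -0.003, 0.008]
[0.212, 0.032, 0.285, 0.003, -0.003, 0.008]
[0.212, 0.032, 0.285, 0.003, -0.003, 0.008]
[0.213, 0.031, 0.285, 0.003, -0.003, 0.008]
[0.213, 0.031, 0.284, 0.003, -0.003, 0.008]
```

```bash
cat > u.py <<'E'
from s import *
q0=get_state()["joints"]
def tr(s):
    g=np.random.default_rng(s);P=np.array([g.uniform(.42,.6),g.uniform(-.3,.0),g.uniform(.36,.45)]);y,t=g.uniform(-50,50),g.uniform(5,45)
    q,a,e=seg(q0,P,lean(y,t).as_matrix(),.04)
    if e>1e-3 or a<.05:return -1,P,y,t,0
    m,e,_=job(q,JOB[1:]);p0=fkj(q0)[0]
    return (m if e<1e-3 else -1)-.05*np.linalg.norm(P-p0),P,y,t,m
if __name__=="__main__":
    with mp.Pool() as po:r=po.map(tr,range(1500),chunksize=8)
    r.sort(key=lambda a:-a[0])
    for a in r[:4]:print(a[0].round(3),a[1].round(3),round(a[2]),round(a[3]),a[4])
    plan(r[0][1],lean(r[0][2],r[0][3]),smax=.04)
E
timeout 100 python3 u.py
```

```text
0.107 [ 0.524 -0.069  0.426] -48 27 0.10795893793033784
0.107 [ 0.526 -0.075  0.406] -37 28 0.10741331782336294
0.106 [ 0.532 -0.057  0.41 ] -39 28 0.10768007897474607
0.106 [ 0.556 -0.084  0.388] -45 34 0.10801711372378398
[-0.035, 0.049, -0.028, 0.133, -0.001, 0.269]
[-0.028, 0.051, -0.031, 0.133, -0.001, 0.269]
[-0.021, 0.052, -0.035, 0.133, -0.001, 0.269]
[-0.013, 0.052, -0.038, 0.133, -0.001, 0.269]
[-0.006, 0.051, -0.042, 0.133, -0.001, 0.269]
```

Yawing to -45° in place gives margin 0.108, so I'll do that.

```bash
python3 -m creep '[[[0,-0.035,0.049,-0.028,0.133,-0.001,0.269],[0,-0.028,0.051,-0.031,0.133,-0.001,0.269],[0,-0.021,0.052,-0.035,0.133,-0.001,0.269],[0,-0.013,0.052,-0.038,0.133,-0.001,0.269],[0,-0.006,0.051,-0.042,0.133,-0.001,0.269],[0,0,0,0,0,0,0]]]'; python3 pj.py 1 .03
```

```text
time: 16.25
ee_pos: [0.5218, -0.0715, 0.4232]
ee_rot: [1.0, 2.522, -0.235]
contact_force: [0.9, 0.7, 0.4]
grip_width: 1.0
finger_force: 0.0
[ 0.88  0.15 -1.24  1.77  0.6   1.17  0.28]
(np.float64(0.10743929332591229), np.float64(1.2752251304361876e-05))
[0.187, -0.038, 0.273, -0.072, -0.005, -0.142]
[0.191, -0.034, 0.271, -0.072, -0.005, -0.142]
[0.194, -0.03, 0.27, -0.072, -0.005, -0.142]
[0.196, -0.025, 0.268, -0.072, -0.005, -0.142]
[0.199, -0.021, 0.267, -0.072, -0.005, -0.142]
[0.201, -0.016, 0.266, -0.072, -0.005, -0.142]
[0.202, -0.011, 0.265, -0.072, -0.005, -0.142]
[0.204, -0.006, 0.264, -0.072, -0.005, -0.142]
```

```bash
python3 -m creep '[[[0,0.187,-0.038,0.273,-0.072,-0.005,-0.142],[0,0.191,-0.034,0.271,-0.072,-0.005,-0.142],[0,0.194,-0.03,0.27,-0.072,-0.005,-0.142],[0,0.196,-0.025,0.268,-0.072,-0.005,-0.142],[0,0.199,-0.021,0.267,-0.072,-0.005,-0.142],[0,0.201,-0.016,0.266,-0.072,-0.005,-0.142],[0,0.202,-0.011,0.265,-0.072,-0.005,-0.142],[0,0.204,-0.006,0.264,-0.072,-0.005,-0.142],[0,0,0,0,0,0,0],[0,0,0,0,0,0,0]]]'; python3 pj.py 1 .03; python3 lamp.py | tail -2
```

```text
time: 17.5
ee_pos: [0.4821, -0.0712, 0.215]
ee_rot: [0.128, 2.662, -0.035]
contact_force: [0.1, 0.0, 0.5]
grip_width: 1.002
finger_force: 0.0
[ 0.98  0.27 -1.16  2.33  1.03  0.4   0.46]
(np.float64(0.10736865893473313), np.float64(2.784274415656447e-05))
[0.013, 0.037, 0.012, -0.013, 0.011, -0.014]
h 0.01 slopes [np.float64(0.008), np.float64(0.003)] edges [(-0.04, array([-0.0207,  0.0202])), (0.0, array([-0.0204,  0.0206])), (0.04, array([-0.0203,  0.0205]))] tail -0.0798469454657428 bail None
[ 0.5321 -0.0728  0.1518]
```

```bash
python3 -m creep '[[[0,0.013,0.037,0.012,-0.013,0.011,-0.014],[0,0,0,0.25,0,0,0],[0,0,0,0.25,0,0,0],[0,0,0,0.25,0,0,0],[0,0,0,0.25,0,0,0],[0,0,0,0.125,0,0,0],[0,0,0,0.125,0,0,0],[0,0,0,0,0,0,0],[0,0,0,0,0,0,0]]]'; python3 pj.py 2 .03
```

```text
time: 18.68
ee_pos: [0.5266, -0.0714, 0.1239]
ee_rot: [0.116, 2.669, -0.027]
contact_force: [1.0, 0.1, 0.1]
grip_width: 0.997
finger_force: 0.0
[ 0.7   0.51 -0.94  2.36  1.67  0.48 -0.15]
(np.float64(0.10742265726192057), np.float64(5.506036792442136e-06))
[-0.011, -0.008, -0.004, 0.002, -0.002, 0.0]
```

On target. Closing on the lamp.

```bash
python3 -m creep '[[[130,0,-0.008,0,0,0,0],[255,0,0,0,0,0,0],[255,0,0,0,0,0,0],[255,0,0,0,0,0,0],[255,0,0,0,0,0,0],[255,0,0,0,0,0,0]]]' 60; python3 pj.py 3 .03
```

```text
time: 19.42
ee_pos: [0.5263, -0.0722, 0.1239]
ee_rot: [0.116, 2.669, -0.028]
contact_force: [-4.2, 0.1, 7.7]
grip_width: 0.484
finger_force: 60.0
[ 0.7   0.51 -0.94  2.36  1.67  0.48 -0.15]
(np.float64(0.10733975203479584), np.float64(7.077161964801307e-06))
[-0.145, 0.001, -0.279, 0.0, -0.0, 0.0]
[-0.145, 0.001, -0.279, 0.0, -0.0, 0.0]
[-0.145, 0.001, -0.279, 0.0, -0.0, 0.0]
[-0.145, 0.001, -0.279, 0.0, -0.0, 0.0]
```

```bash
python3 -m creep '[[[255,-0.07,0,-0.14,0,0,0],[255,-0.145,0.001,-0.279,0,0,0],[255,-0.145,0.001,-0.279,0,0,0],[255,-0.145,0.001,-0.279,0,0,0],[255,-0.07,0.001,-0.14,0,0,0],[255,0,0,0,0,0,0],[255,0,0,0,0,0,0]]]'
cat > inh.py <<'E'
from h import *
s=get_state();im,d,P=cam("wrist");save("w3",im)
M=Ro.from_rotvec(s["ee_rot"]).as_matrix();Q=(P-s["ee_pos"])@M   # tool coords
a,b,z=-Q[...,0],Q[...,1],Q[...,2]
v,u=np.mgrid[:420,:560];I=im.astype(int);yel=(I[...,0]>110)&(I[...,1]>80)&(I[...,2]<.55*I[...,0])
near=(np.abs(b)<.04)&(np.abs(z)<.08)&(a>-.12)&(a<.16)
f=near&(a>.02)&(a<.07)&(np.abs(b)<.015);print("face z vs a",np.polyfit(a[f],z[f],1).round(4),"vs b",np.polyfit(b[f],z[f],1).round(4))
bl=yel&near&(a>.095);print("bail n",bl.sum());A=np.c_[a[bl],b[bl],z[bl]];print(np.percentile(A,[1,25,50,75,99],axis=0).round(4))
bb=bl&(np.abs(b)<.009);print("bar",bb.sum(),np.percentile(np.c_[a[bb],b[bb],z[bb]],[2,50,98],axis=0).round(4))
for lo,hi in((.09,.1),(.1,.11),(.11,.12)):
    k=yel&near&(a>lo)&(a<hi);print(lo,np.percentile(b[k],[1,99]).round(4) if k.any() else 0)
E
python3 inh.py; python3 pj.py 3 .03
```

```text
time: 20.3
ee_pos: [0.5263, -0.0723, 0.2232]
ee_rot: [0.117, 2.671, -0.027]
contact_force: [-0.3, -0.1, -2.1]
grip_width: 0.483
finger_force: 62.2
face z vs a [ 0.0082 -0.0326] vs b [ 0.0049 -0.0324]
bail n 0
[ 0.88  0.31 -1.07  2.22  0.94  0.45  0.58]
(np.float64(0.10730631274971314), np.float64(5.548114164486228e-06))
[-0.017, 0.002, -0.012, 0.001, -0.005, -0.0]Traceback (most recent call last):
  File "inh.py", line 8, in <module>
    bl=yel&near&(a>.095);print("bail n",bl.sum());A=np.c_[a[bl],b[bl],z[bl]];print(np.percentile(A,[1,25,50,75,99],axis=0).round(4))
                                                                                   ~~~~~~~~~~~~~^^^^^^^^^^^^^^^^^^^^^^^^^^
    return _quantile_unchecked(
        a, q, axis, out, overwrite_input, method, keepdims, weights)
    return _ureduce(a,
                    func=_quantile_ureduce_func,
    ...<5 lines>...
                    overwrite_input=overwrite_input,
                    method=method)
    r = func(a, **kwargs)
    result = _quantile(arr,
                       quantiles=q,
    ...<2 lines>...
                       out=out,
                       weights=wgt)
    slices_having_nans = np.isnan(arr[-1, ...])
                                  ~~~^^^^^^^^^
IndexError: index -1 is out of bounds for axis 0 with size 0
```

View pics/w3.png

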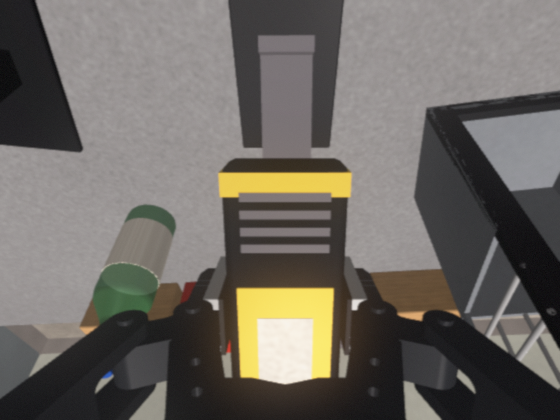

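The lamp is held squarely and clear of the cradle: tail at (285,160), lit face at (285,330). The bail is hidden behind the gripper, so I'll measure the tail with the wrist camera and the bail with the top and side cameras.

```bash
cat > inh2.py <<'E'
from h import *
s=get_state();M=Ro.from_rotvec(s["ee_rot"]).as_matrix()
im,d,P=cam("wrist");Q=(P-s["ee_pos"])@M
f=(np.abs(Q[...,2]+.0326)<.005)&(np.abs(Q[...,1])<.018)&(Q[...,0]>0)&(Q[...,0]<.1)
print("tail a",-Q[...,0][f].max())
t=(np.abs(Q[...,2]+.0326)<.004)&(Q[...,0]>.035)&(Q[...,0]<.05)&(np.abs(Q[...,1])<.03);print("tail sides",Q[...,1][t].min(),Q[...,1][t].max())
for n in("top","side"):
    im,d,P=cam(n);np.savez(n+"3.npz",im=im,P=P);I=im.astype(int);yel=(I[...,0]>90)&(I[...,1]>65)&(I[...,2]<.6*I[...,0])
    Q=(P-s["ee_pos"])@M;a,b,z=-Q[...,0],Q[...,1],Q[...,2]
    k=yel&(np.abs(b)<.03)&(np.abs(z+.0226)<.025)&(a>.06)&(a<.13)
    A=np.c_[a,b,z] if 0 else np.c_[a[k],b[k],z[k]];print(n,len(A),np.percentile(A,[1,25,50,75,99],axis=0).round(4).tolist())
    kk=A[(np.abs(A[:,1])<.01)&(A[:,0]>.09)];print(" bar",len(kk),kk.min(0).round(4) if len(kk) else 0,np.median(kk,0).round(4) if len(kk) else 0,kk.max(0).round(4) if len(kk) else 0)
E
python3 inh2.py
```

```text
tail a -0.054486898330780104
tail sides -0.02238099946933514 0.020215944040876347
top 182 [[0.0604, -0.0202, -0.0337], [0.0754, -0.0146, -0.0297], [0.0937, 0.0003, -0.0248], [0.1122, 0.0151, -0.0225], [0.1293, 0.0199, -0.0194]]
 bar 0 0 0 0
side 172 [[0.0616, -0.0217, -0.0332], [0.0768, -0.0186, -0.0298], [0.0952, -0.0042, -0.0246], [0.1117, 0.0124, -0.0224], [0.1288, 0.0184, -0.0188]]
 bar 2 [ 0.1     0.0093 -0.0243] [ 0.1134  0.0093 -0.0239] [ 0.1268  0.0094 -0.0236]
```

The bail geometry is confirmed: tail at -54.5 mm, centred, face height as modelled. Transit has to retract in front of the hood before going left, so I'll re-plan it.

```bash
cat > k.py <<'E'
from s import *
def bp(b,th,yaw):
    M=lean(yaw,th).as_matrix();return np.array(b)+.1355*M[:,0]+.0226*M[:,2],M
J=[bp([.505,-.075,.335],20,-5),bp([.495,.04,.33],20,0),bp([.497,.1405,.272],20,3),
   bp(hk(.100,.272),22,3),bp(hk(.064,.270),25,3),bp(hk(.064,.247),25,3),bp(hk(.040,.247),25,3)]
if __name__=="__main__":
    k=int(sys.argv[1]);q=get_state()["joints"];print(q.round(2))
    s=get_state();M=Ro.from_rotvec(s["ee_rot"]).as_matrix();print("bail now",(s["ee_pos"]-.1355*M[:,0]-.0226*M[:,2]).round(4))
    print(job(q,J[k:],v=len(sys.argv)>3)[:2]);P,Q=J[k];plan(P,Ro.from_matrix(Q),smax=float(sys.argv[2]))
E
python3 k.py 0 .03 v
```

```text
[ 0.88  0.31 -1.07  2.22  0.94  0.45  0.58]
bail now [ 0.6369 -0.0815  0.3047]
[ 0.386 -0.065  0.267] [ 1.92 -0.34 -1.14  2.3  -0.78  0.97  2.61] 0.0 0.17408
[0.375 0.04  0.262] [ 1.56 -0.34 -1.28  2.33 -0.81  0.74  2.36] 0.0 0.11401
[0.378 0.134 0.204] [ 1.55 -0.34 -1.52  2.41 -0.93  0.5   2.21] 0.0 0.13356
[0.469 0.139 0.2  ] [ 1.79 -0.34 -1.52  2.36 -1.09  0.5   2.43] 0.0 0.26396
[0.509 0.141 0.192] [ 1.81 -0.34 -1.52  2.39 -1.09  0.37  2.45] 0.0 0.3184
[0.509 0.141 0.169] [ 1.5  -0.34 -1.52  2.46 -1.09  0.28  2.42] 0.0 0.11082
[0.533 0.142 0.169] [ 1.58 -0.08 -1.52  2.46 -1.09  0.17  2.42] 0.0 0.24048
(np.float64(0.0), np.float64(0.3184009575142852))
[0.264, -0.012, -0.258, 0.0, 0.046, 0.0]
[0.27, -0.012, -0.251, 0.0, 0.046, 0.0]
[0.276, -0.012, -0.245, 0.0, 0.046, 0.0]
[0.282, -0.012, -0.238, 0.0, 0.046, 0.0]
[0.288, -0.012, -0.231, 0.0, 0.046, 0.0]
```

```bash
cat > k2.py <<'E'
from k import *
q0=get_state()["joints"]
def mk(p): return [bp([p[9],-.08+p[10],p[0]],p[1],-5+p[2]),bp([p[3],.14,p[0]],p[4],3+p[5]),bp([.508,.1405,p[6]],p[7],3+p[8])]+[bp([.512,.1405,.272],p[11],3)]+J[3:]
def tr(s):
    g=np.random.default_rng(s)
    p=[g.uniform(.41,.5),g.uniform(5,30),g.uniform(-30,25),g.uniform(.52,.64),g.uniform(5,30),g.uniform(-35,25),g.uniform(.33,.45),g.uniform(8,27),g.uniform(-20,15),g.uniform(.56,.66),g.uniform(-.1,.03),g.uniform(14,26)]
    m,e,q=job(q0,mk(p));return (m if e<1e-3 else -1-e),p
if __name__=="__main__":
    with mp.Pool() as po:r=po.map(tr,range(2500),chunksize=8)
    r.sort(key=lambda a:-a[0]);print(sum(a[0]>0 for a in r))
    for a in r[:5]:print(round(a[0],3),np.round(a[1],2).tolist())
    np.save("p.npy",r[0][1]);job(q0,mk(r[0][1]),v=True);P,Q=mk(r[0][1])[0];plan(P,Ro.from_matrix(Q),smax=.03)
E
timeout 200 python3 k2.py
```

```text
358
0.183 [0.49, 27.91, -29.65, 0.56, 20.51, -11.52, 0.41, 14.62, -5.94, 0.64, -0.04, 14.12]
0.183 [0.43, 7.47, -22.94, 0.62, 10.64, -11.69, 0.34, 15.79, -17.31, 0.65, -0.04, 14.23]
0.179 [0.48, 5.15, -27.84, 0.55, 26.52, -11.72, 0.41, 17.13, 14.01, 0.63, 0.03, 14.16]
0.169 [0.44, 24.38, -26.0, 0.57, 8.66, -22.61, 0.42, 25.32, -15.68, 0.64, -0.05, 14.94]
0.169 [0.43, 19.63, -29.08, 0.52, 28.8, -24.91, 0.43, 9.79, 8.15, 0.63, -0.04, 14.85]
[ 0.548 -0.057  0.406] [ 0.78  0.14 -1.12  1.82  0.61  1.03  0.39] 0.269 0.0
[0.439 0.158 0.421] [ 0.74 -0.06 -1.27  1.83  0.2   1.05  0.81] 0.248 0.0
[0.383 0.147 0.357] [ 0.7  -0.1  -1.16  2.    0.04  0.96  1.03] 0.239 0.0
[0.386 0.134 0.217] [ 0.5   0.2  -1.19  2.28  0.56  0.66  0.53] 0.183 0.0
[0.469 0.139 0.2  ] [ 0.3   0.3  -0.99  2.26  0.94  0.57  0.22] 0.186 0.0
[0.509 0.141 0.192] [ 0.24  0.35 -0.92  2.24  1.11  0.56  0.1 ] 0.205 0.0
[0.509 0.141 0.169] [ 0.19  0.39 -0.87  2.27  1.23  0.54 -0.03] 0.19 0.0
[0.533 0.142 0.169] [ 0.2   0.42 -0.87  2.22  1.21  0.56  0.02] 0.215 0.0
[-0.179, 0.031, -0.275, 0.065, -0.005, 0.125]
[-0.178, 0.033, -0.275, 0.065, -0.005, 0.125]
[-0.177, 0.035, -0.276, 0.065, -0.005, 0.125]
[-0.175, 0.037, -0.277, 0.065, -0.005, 0.125]
[-0.173, 0.039, -0.278, 0.065, -0.005, 0.125]
[-0.171, 0.041, -0.279, 0.065, -0.005, 0.125]
[-0.169, 0.043, -0.28, 0.065, -0.005, 0.125]
```

```bash
python3 -m creep '[[[255,-0.179,0.031,-0.275,0.065,-0.005,0.125],[255,-0.178,0.033,-0.275,0.065,-0.005,0.125],[255,-0.177,0.035,-0.276,0.065,-0.005,0.125],[255,-0.175,0.037,-0.277,0.065,-0.005,0.125],[255,-0.173,0.039,-0.278,0.065,-0.005,0.125],[255,-0.171,0.041,-0.279,0.065,-0.005,0.125],[255,-0.169,0.043,-0.28,0.065,-0.005,0.125]]]'
cat > k3.py <<'E'
from k2 import *
K=mk(np.load("p.npy"))
if __name__=="__main__":
    k=int(sys.argv[1]);s=get_state();q=s["joints"];M=Ro.from_rotvec(s["ee_rot"]).as_matrix();b=s["ee_pos"]-.1355*M[:,0]-.0226*M[:,2]
    print(q.round(2),"bail",b.round(4),"want",(K[k-1][0]-.1355*K[k-1][1][:,0]-.0226*K[k-1][1][:,2]).round(4),np.degrees(Ro.from_matrix(M.T@K[k-1][1]).as_rotvec()).round(1),"F",s["contact_force"].round(1))
    print(np.round(job(q,K[k:])[:2],4));P,Q=K[k];plan(P,Ro.from_matrix(Q),smax=float(sys.argv[2]))
E
python3 k3.py 1 .04
```

```text
time: 21.38
ee_pos: [0.5481, -0.0566, 0.4072]
ee_rot: [0.796, 2.547, -0.198]
contact_force: [0.5, -0.4, -1.7]
grip_width: 0.482
finger_force: 62.2
[ 0.77  0.15 -1.12  1.81  0.61  1.04  0.38] bail [ 0.6377 -0.1187  0.4907] want [ 0.638  -0.1187  0.4893] [-0.   0.1 -0. ] F [ 0.5 -0.4 -1.7]
[0.1833 0.    ]
[0.323, 0.203, -0.199, -0.051, 0.035, -0.114]
[0.314, 0.227, -0.187, -0.051, 0.035, -0.114]
[0.303, 0.251, -0.175, -0.051, 0.035, -0.114]
[0.29, 0.273, -0.163, -0.051, 0.035, -0.114]
[0.276, 0.294, -0.15, -0.051, 0.035, -0.114]
[0.261, 0.314, -0.137, -0.051, 0.035, -0.114]
[0.244, 0.332, -0.123, -0.051, 0.035, -0.114]
```

```bash
python3 -m creep '[[[255,0.323,0.203,-0.199,-0.051,0.035,-0.114],[255,0.314,0.227,-0.187,-0.051,0.035,-0.114],[255,0.303,0.251,-0.175,-0.051,0.035,-0.114],[255,0.29,0.273,-0.163,-0.051,0.035,-0.114],[255,0.276,0.294,-0.15,-0.051,0.035,-0.114],[255,0.261,0.314,-0.137,-0.051,0.035,-0.114],[255,0.244,0.332,-0.123,-0.051,0.035,-0.114]]]'; python3 k3.py 2 .03
```

```text
time: 22.25
ee_pos: [0.4373, 0.1584, 0.42]
ee_rot: [0.199, 2.778, -0.037]
contact_force: [0.3, 1.3, -2.2]
grip_width: 0.481
finger_force: 62.2
[ 0.74 -0.04 -1.3   1.83  0.22  1.06  0.78] bail [0.5552 0.1415 0.4886] want [0.5563 0.14   0.4893] [ 0.1 -0.1  0.3] F [ 0.3  1.3 -2.2]
[0.1835 0.    ]
[0.296, -0.08, 0.169, -0.018, 0.065, -0.056]
[0.292, -0.073, 0.178, -0.018, 0.065, -0.056]
[0.288, -0.066, 0.187, -0.018, 0.065, -0.056]
```

```bash
python3 -m creep '[[[255,0.296,-0.08,0.169,-0.018,0.065,-0.056],[255,0.292,-0.073,0.178,-0.018,0.065,-0.056],[255,0.288,-0.066,0.187,-0.018,0.065,-0.056],[255,0,0,0,0,0,0]]]'; python3 k3.py 3 .025
```

```text
time: 22.75
ee_pos: [0.3825, 0.1456, 0.3565]
ee_rot: [0.076, 2.887, -0.012]
contact_force: [1.3, 0.5, -1.6]
grip_width: 0.483
finger_force: 62.1
[ 0.72 -0.09 -1.2   1.99  0.06  0.96  1.  ] bail [0.5078 0.139  0.4123] want [0.508  0.1405 0.4134] [-0.1 -0.1 -0.1] F [ 1.3  0.5 -1.6]
[0.1836 0.    ]
[0.064, -0.023, 0.284, -0.009, 0.002, -0.032]
[0.064, -0.024, 0.284, -0.009, 0.002, -0.032]
[0.064, -0.024, 0.284, -0.009, 0.002, -0.032]
[0.064, -0.024, 0.283, -0.009, 0.002, -0.032]
[0.064, -0.024, 0.283, -0.009, 0.002, -0.032]
[0.064, -0.024, 0.283, -0.009, 0.002, -0.032]
```

```bash
python3 -m creep '[[[255,0.064,-0.023,0.284,-0.009,0.002,-0.032],[255,0.064,-0.024,0.284,-0.009,0.002,-0.032],[255,0.064,-0.024,0.284,-0.009,0.002,-0.032],[255,0.064,-0.024,0.283,-0.009,0.002,-0.032],[255,0.064,-0.024,0.283,-0.009,0.002,-0.032],[255,0.064,-0.024,0.283,-0.009,0.002,-0.032],[255,0,0,0,0,0,0],[255,0,0,0,0,0,0]]]'; python3 k3.py 4 .02
python3 - <<'E'
from h import *
# re-measure hook and bail with side camera + top camera views
im,d,P=cam("side");a=cv2.resize(im[100:260,260:365],None,fx=3.7,fy=3.7,interpolation=cv2.INTER_CUBIC)
im2,_,P2=cam("top");b=cv2.resize(im2[105:225,195:285],(444,592),interpolation=cv2.INTER_CUBIC)
save("pair",np.hstack([a[:592,:356],b]))
yel=lambda I:(I[...,0].astype(int)>90)&(I[...,1]>65)&(I[...,2]<.6*I[...,0])
for n,I,Q in(("side",im,P),("top",im2,P2)):
    k=yel(I)&(Q[...,0]>.42)&(Q[...,0]<.54)&(np.abs(Q[...,1]-.14)<.04)&(Q[...,2]>.2);A=Q[k];print(n,len(A),A.min(0).round(4),A.max(0).round(4))
    z=A[A[:,0]>A[:,0].max()-.012];print(np.median(z,0).round(4),z[:,1].min(),z[:,1].max())
E
```

```text
time: 23.75
ee_pos: [0.3887, 0.1356, 0.219]
ee_rot: [-0.073, 2.89, 0.014]
contact_force: [-0.0, 0.1, -2.3]
grip_width: 0.479
finger_force: 62.1
[ 0.5   0.21 -1.22  2.26  0.57  0.67  0.5 ] bail [0.5141 0.1418 0.2746] want [0.512  0.1405 0.272 ] [ 0.2  0.2 -0.1] F [-0.   0.1 -2.3]
[0.1902 0.    ]
[-0.183, -0.002, 0.095, 0.001, -0.051, -0.001]
[-0.18, -0.002, 0.1, 0.001, -0.051, -0.001]
[-0.177, -0.002, 0.105, 0.001, -0.051, -0.001]
[-0.175, -0.002, 0.11, 0.001, -0.051, -0.001]
[-0.172, -0.002, 0.114, 0.001, -0.051, -0.001]
side 175 [0.42   0.1142 0.2555] [0.5199 0.1606 0.278 ]
[0.5139 0.1372 0.2749] 0.11825194296741781 0.1599276593996899
top 296 [0.4214 0.1162 0.2476] [0.5197 0.1596 0.2818]
[0.5157 0.1414 0.2762] 0.12121003043995561 0.15913893033541157
```

View pics/pair.png

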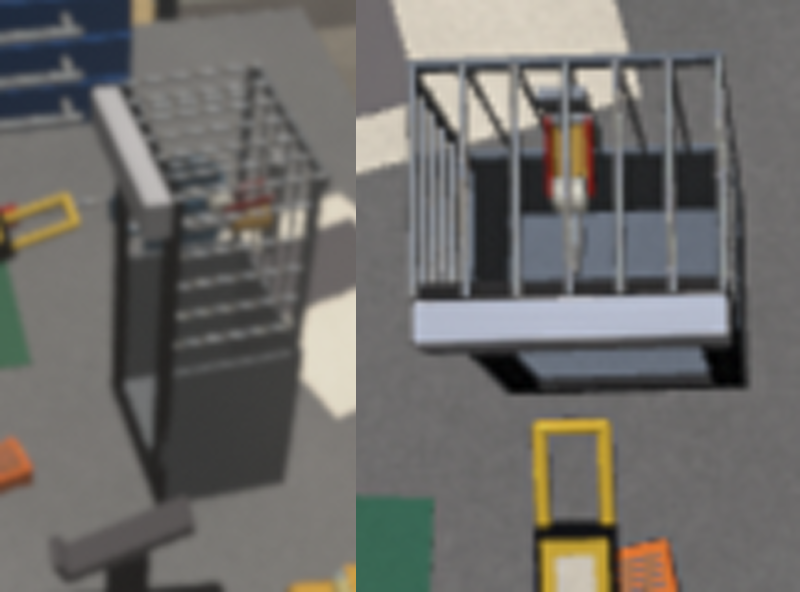

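The bail is in front of the opening and lined up with the hook: bail at (570,425), hook at (572,250). The measured bail agrees with the model within 2 mm. Entering now.

```bash
python3 -m creep '[[[255,-0.183,0.002,0.095,0.001,-0.051,-0.001],[255,-0.18,0.002,0.1,0.001,-0.051,-0.001],[255,-0.177,0.002,0.105,0.001,-0.051,-0.001],[255,-0.175,0,0.11,0.001,-0.051,-0.001],[255,-0.172,0,0.114,0.001,-0.051,-0.001],[255,0,0,0,0,0,0],[255,0,0,0,0,0,0]]]'; python3 k3.py 5 .015
```

```text
time: 24.72
ee_pos: [0.4677, 0.1391, 0.1996]
ee_rot: [-0.072, 2.758, 0.012]
contact_force: [1.2, -0.3, -1.1]
grip_width: 0.482
finger_force: 62.2
[ 0.3   0.3  -1.01  2.26  0.94  0.59  0.2 ] bail [0.5848 0.1453 0.2712] want [0.5858 0.1451 0.272 ] [-0.1 -0.1  0. ] F [ 1.2 -0.3 -1.1]
[0.1902 0.    ]
[-0.147, -0.001, 0.092, -0.001, -0.034, 0.0]
[-0.145, -0.001, 0.095, -0.001, -0.034, 0.0]
[-0.144, -0.001, 0.097, -0.001, -0.034, 0.0]
```

```bash
python3 -m creep '[[[255,-0.147,0.004,0.092,-0.001,-0.034,0],[255,-0.145,0.004,0.095,-0.001,-0.034,0],[255,-0.144,0.004,0.097,-0.001,-0.034,0],[255,0,0,0,0,0,0],[255,0,0,0,0,0,0]]]'; python3 k3.py 6 .006
```

```text
time: 25.35
ee_pos: [0.5082, 0.1421, 0.1919]
ee_rot: [-0.072, 2.705, 0.016]
contact_force: [-0.4, -0.2, -1.0]
grip_width: 0.483
finger_force: 62.2
[ 0.24  0.35 -0.94  2.24  1.1   0.58  0.09] bail [0.6214 0.1482 0.2696] want [0.6218 0.147  0.27  ] [ 0. -0.  0.] F [-0.4 -0.2 -1. ]
[0.1901 0.    ]
[0.029, -0.004, 0.065, 0.0, -0.0, 0.0]
[0.029, -0.004, 0.065, 0.0, -0.0, 0.0]
[0.029, -0.004, 0.065, 0.0, -0.0, 0.0]
[0.029, -0.004, 0.065, 0.0, -0.0, 0.0]
```

```bash
python3 -m creep '[[[255,0.027,-0.002,0.057,0,0,0],[255,0.027,-0.002,0.057,0,0,0],[255,0.027,-0.002,0.057,0,0,0],[255,0.027,-0.002,0.057,0,0,0],[255,0,0,0,0,0,0]]]'; python3 k3.py 6 .006
```

```text
time: 25.98
ee_pos: [0.5084, 0.1416, 0.171]
ee_rot: [-0.072, 2.706, 0.016]
contact_force: [0.5, 0.3, -2.1]
grip_width: 0.481
finger_force: 62.2
[ 0.19  0.39 -0.89  2.27  1.21  0.56 -0.03] bail [0.6216 0.1476 0.2486] want [0.6218 0.147  0.27  ] [ 0.  -0.1  0.1] F [ 0.5  0.3 -2.1]
[0.1901 0.    ]
[0.006, -0.007, 0.021, 0.001, -0.002, 0.002]
```

Bail z is 0.2486. I'll lower in small steps until contact shows.

```bash
python3 -m creep '[[[255,0.008,0,0.017,0,0,0],[255,0,0,0,0,0,0]]]' | grep -E "ee_pos|contact"; python3 -m creep '[[[255,0.008,0,0.017,0,0,0],[255,0,0,0,0,0,0]]]' | grep -E "ee_pos|contact"
```

```text
ee_pos: [0.5087, 0.1416, 0.17]
contact_force: [0.4, -0.4, -2.8]
ee_pos: [0.509, 0.1417, 0.1688]
contact_force: [1.2, 0.4, 0.5]
```

```bash
python3 -m creep '[[[255,0.005,0,0.011,0,0,0],[255,0,0,0,0,0,0]]]' | grep -E "ee_pos|contact"; python3 -m creep '[[[255,-0.034,0,0.016,0,0,0],[255,-0.034,0,0.016,0,0,0],[255,0,0,0,0,0,0]]]' | grep -E "ee_pos|contact"; python3 -m creep '[[[255,-0.034,0,0.016,0,0,0],[255,0,0,0,0,0,0]]]' | grep -E "ee_pos|contact"; python3 -m creep '[[[255,-0.034,0,0.016,0,0,0],[255,0,0,0,0,0,0]]]' | grep -E "ee_pos|contact"
```

```text
ee_pos: [0.5093, 0.1418, 0.168]
contact_force: [2.0, -0.3, 1.8]
ee_pos: [0.5155, 0.1421, 0.1679]
contact_force: [1.7, -0.1, 3.0]
ee_pos: [0.518, 0.1421, 0.1676]
contact_force: [0.3, -0.2, 3.0]
ee_pos: [0.5211, 0.1423, 0.1676]
contact_force: [0.7, 0.9, 3.0]
```

```bash
for i in 1; do python3 -m creep '[[[255,-0.034,0,0.016,0,0,0],[255,0,0,0,0,0,0]]]' | grep -E "ee_pos|contact"; done; python3 -m creep '[[[255,-0.034,0,0.016,0,0,0],[255,0,0,0,0,0,0]]]' | grep -E "ee_pos|contact"; python3 -m creep '[[[255,-0.023,0,0.011,0,0,0],[255,0,0,0,0,0,0]]]' | grep -E "ee_pos|contact";  python3 -m creep '[[[255,-0.023,0,0.011,0,0,0],[255,0,0,0,0,0,0]]]' | grep -E "ee_pos|contact"
```

```text
ee_pos: [0.5242, 0.1425, 0.1677]
contact_force: [1.0, 1.3, 2.2]
ee_pos: [0.5273, 0.1427, 0.1677]
contact_force: [1.3, 0.5, 2.2]
ee_pos: [0.529, 0.1427, 0.1676]
contact_force: [0.2, 0.4, 2.5]
ee_pos: [0.5312, 0.1428, 0.1676]
contact_force: [0.1, 0.2, 2.6]
```

No roller force yet, so I'll check numerically where the bail and roller are.

```bash
cat > chk.py <<'E'
from h import *
def look():
    im,d,P=cam("top");I=im.astype(int);X,Y,Z=P[...,0],P[...,1],P[...,2]
    w=(np.abs(X-.64)<.008)&(Y>.142)&(Y<.156)&(Z>.25)&(Z<.29);print("roller top z",w.sum(),np.percentile(Z[w],[50,90]).round(4) if w.any() else 0)
    y=(I[...,0]>90)&(I[...,1]>.6*I[...,0])&(I[...,2]<.6*I[...,0])&(X>.58)&(X<.69)&(Y>.11)&(Y<.19)&(Z>.18)&(Z<.29)
    A=P[y];print("yellow",len(A));o=np.argsort(-A[:,0]);print(A[o][:14].round(4).tolist())
    im,d,P=cam("side");I=im.astype(int);X,Y,Z=P[...,0],P[...,1],P[...,2]
    y=(I[...,0]>90)&(I[...,1]>.6*I[...,0])&(I[...,2]<.6*I[...,0])&(X>.56)&(X<.69)&(Y>.1)&(Y<.19)&(Z>.18)&(Z<.29)
    A=P[y];o=np.argsort(-A[:,0]);print("side",len(A),A[o][:10].round(4).tolist())
    return im
im=look();b=cv2.resize(im[140:200,290:355],None,fx=8,fy=8,interpolation=cv2.INTER_CUBIC);save("s5",b)
im2,_,_=cam("top");b2=cv2.resize(im2[110:190,205:275],None,fx=6,fy=6,interpolation=cv2.INTER_CUBIC)
save("chk",np.hstack([cv2.resize(b,(400,400)),cv2.resize(b2,(400,400))]))
E
python3 chk.py
```

```text
roller top z 25 [0.2659 0.2703]
yellow 151
[[0.6805, 0.1459, 0.2462], [0.68, 0.1483, 0.248], [0.6785, 0.1488, 0.2433], [0.6777, 0.159, 0.2453], [0.6772, 0.1455, 0.2487], [0.6753, 0.159, 0.2446], [0.675, 0.1456, 0.2471], [0.6747, 0.1482, 0.2478], [0.6735, 0.1594, 0.2411], [0.6728, 0.1431, 0.2452], [0.6713, 0.1451, 0.2509], [0.6708, 0.1475, 0.2527], [0.67, 0.1456, 0.2458], [0.6698, 0.1588, 0.2451]]
side 118 [[0.6793, 0.1415, 0.2359], [0.6788, 0.1411, 0.24], [0.6756, 0.14, 0.2375], [0.6747, 0.1385, 0.2427], [0.6726, 0.1379, 0.2619], [0.6724, 0.1362, 0.2596], [0.6723, 0.1395, 0.2384], [0.671, 0.1369, 0.2444], [0.6705, 0.1396, 0.2573], [0.6698, 0.1423, 0.2404]]
```

View pics/chk.png

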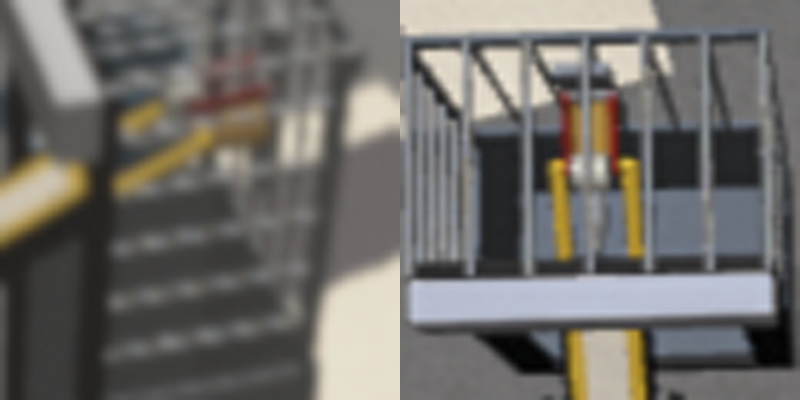

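Top crop: the bail legs end beside the roller at row 160, with the roller over the bar and everything centred. I'll keep pushing until the collar's sharp rise.

```bash
python3 -m creep '[[[255,-0.017,0,0.008,0,0,0],[255,0,0,0,0,0,0]]]' | grep -E "ee_pos|contact"; python3 -m creep '[[[255,-0.017,0,0.008,0,0,0],[255,0,0,0,0,0,0]]]' | grep -E "ee_pos|contact"
python3 - <<'E'
from h import *
im,d,P=cam("top");I=im.astype(int);X,Y,Z=P[...,0],P[...,1],P[...,2]
y=(I[...,0]>90)&(I[...,1]>.6*I[...,0])&(I[...,2]<.6*I[...,0])&(X>.58)&(X<.69)&(np.abs(Y-.148)>.0115)&(np.abs(Y-.148)<.022)&(Z>.18)&(Z<.275)
A=P[y];A=A[np.argsort(-A[:,0])];print(A[:8].round(4).tolist())
w=(I.min(-1)>130)&(np.abs(Y-.148)<.01)&(X>.62)&(X<.66)&(Z>.24)&(Z<.285);print("roller",w.sum(),P[w].max(0).round(4),np.median(P[w],0).round(4))
t=np.load("top0.npz");I=t["im"].astype(int);P=t["P"];X,Y,Z=P[...,0],P[...,1],P[...,2]
w=(I.min(-1)>130)&(np.abs(Y-.148)<.01)&(X>.62)&(X<.66)&(Z>.24)&(Z<.285);print("roller0",w.sum(),P[w].max(0).round(4),np.median(P[w],0).round(4))
E
```

```text
ee_pos: [0.5318, 0.1427, 0.1671]
contact_force: [-3.8, -0.1, 0.7]
ee_pos: [0.5322, 0.1426, 0.1663]
contact_force: [-7.7, 0.6, -0.8]
[[0.6511, 0.1342, 0.2481], [0.6509, 0.1315, 0.2491], [0.6486, 0.1316, 0.2477], [0.6481, 0.134, 0.2496], [0.6477, 0.1628, 0.2481], [0.6475, 0.1285, 0.2526], [0.6475, 0.1653, 0.2488], [0.6471, 0.1677, 0.25]]
roller 25 [0.6465 0.1554 0.2699] [0.638  0.1469 0.2659]
roller0 22 [0.6471 0.1552 0.27  ] [0.6398 0.1468 0.2657]
```

Run:
```python
from h import *
t=np.load("top0.npz");d0=t["d"]
D=[];
for _ in range(4):
    im,d,P=cam("top");D.append(d)
d=np.median(D,0)
print("roller px depth change (mm, + = higher)");print(((d0-d)[140:148,233:244]*1000).round(0).astype(int))
print("finger rows");print(((d0-d)[128:140,232:245]*1000).round(0).astype(int))
print("control",np.round((d0-d)[165:172,215:265].mean()*1000,2))
s=get_state();M=Ro.from_rotvec(s["ee_rot"]).as_matrix();print(s["time"],s["contact_force"].round(1),s["torque"].round(2),(s["ee_pos"]-.1355*M[:,0]-.0226*M[:,2]).round(4))
```

```text
roller px depth change (mm, + = higher)
[[    0     1    -3     1    -4     2     0     2     3     4     3]
 [    3     3     2     5    -1     4     1     1     0     4     4]
 [  161     1    -1     2    -3     1     2     1    -1     5    12]
 [  178    -1    -1     1    -3     0    -2     2     0 -1088   177]
 [  188     4     3     3     3    -2    -2     1     2    -2    -7]
 [  202     2     6     1    -1     0     0     5     4    -2    -1]
 [  214   211     0     4    -1     1     2     4    -2     1     0]
 [  221   222   239    -1    -2    -2     1     0    -1    -4    -3]]
finger rows
[[   -5    -1     3     1     1    -2    -1     1     0     3     0     0
      0]
 [   -1    -1    -5    -1     4    -2    -2    -2    -3     2     0    -2
     -4]
 [    0    -1     3    -1     0     0     0    -4     1    -2    -1     0
      5]
 [    2     1     1    -2    -2     1    -1    -2     3     2     6     0
     -3]
 [    1    -1     0    -3     3     1    -2     2     5     2    -3     5
     -1]
 [    5     7    -3    -5     0     0     0     0    -3    -1     0    -2
     -2]
 [   -2     6     4     2     3    -2    -1     2    -1     1    -1     4
      1]
 [   -1    -1     1    -1    -2     0     1     1    -3     3     0     2
     -2]
 [    6    -5     0    -4     0    -3    -1     0     0    -3     1     4
      0]
 [    1    -2     2     1    -2    -3     0     0     0     1     0     2
      1]
 [    0    -1     2     1    -4     3    -3     0 -1102    -5     5     0
      6]
 [   -2    -2     0     0     1     0    -2     2     1    -2     2     1
     -3]]
control -5.7
29.5 [-6.7  0.6 -0.6] [0.04 1.34 0.18] [0.6455 0.1487 0.2438]
```

Run:
```python
from h import *
B=[np.load(f)["P"][...,2] for f in("top0.npz","top3.npz")]
N=[cam("top")[2][...,2] for _ in range(6)]
def st(sl):
    b=np.mean([x[sl] for x in B],0);n=np.mean([x[sl] for x in N],0);k=np.abs(n-b)<.012
    return round(1000*np.median((n-b)[k]),2),round(1000*np.mean((n-b)[k]),2),k.sum(),round(1000*np.std((n-b)[k])/np.sqrt(k.sum()),2)
print("roller",st(np.s_[141:146,234:237]),st(np.s_[141:146,238:241]))
print("finger",st(np.s_[130:137,233:236]),st(np.s_[130:137,241:244]))
print("hood",st(np.s_[168:172,215:265]),"brass",st(np.s_[131:137,238:240]),"grille",st(np.s_[118:122,210:268]))
print(get_state()["contact_force"])
```

```text
roller (np.float64(1.37), np.float64(1.13), np.int64(14), np.float64(0.52)) (np.float64(0.75), np.float64(0.84), np.int64(14), np.float64(0.29))
finger (np.float64(0.14), np.float64(0.24), np.int64(21), np.float64(0.33)) (np.float64(0.4), np.float64(0.15), np.int64(21), np.float64(0.39))
hood (np.float64(-0.05), np.float64(0.02), np.int64(192), np.float64(0.1)) brass (np.float64(0.73), np.float64(0.52), np.int64(11), np.float64(0.47)) grille (np.float64(-0.34), np.float64(-0.21), np.int64(227), np.float64(0.13))
[-6.25687685 -0.27997173 -0.69341179]
```

Run:
```python
from h import *
F=[cam("top") for _ in range(3)];im=np.mean([f[0] for f in F],0);P=np.nanmedian([f[2] for f in F],0)
for r in range(136,152):
    print(r,[ "%d,%d,%d|%d,%d,%d"%(*(P[r,c]*1000),*im[r,c]) for c in (231,232,233,244,245,246)])
```

```text
136 ['685,180,160|79,86,95', '685,177,162|82,79,88', '687,176,154|96,45,47', '688,144,153|41,44,46', '687,141,155|53,57,63', '688,139,154|65,68,73']
137 ['686,182,147|46,49,52', '686,179,146|56,46,49', '686,177,146|89,32,32', '687,145,145|33,37,38', '688,143,142|36,38,39', '688,140,143|47,48,49']
138 ['686,184,134|36,38,39', '685,180,138|50,36,38', '685,178,137|87,31,31', '687,147,131|35,37,39', '688,144,129|35,37,39', '689,141,128|47,48,49']
139 ['685,185,124|36,38,39', '685,182,126|44,36,38', '686,180,121|76,31,32', '687,148,120|34,37,39', '688,145,119|34,36,39', '688,142,118|46,47,49']
140 ['686,187,108|33,36,39', '685,184,112|40,33,37', '685,181,113|73,32,33', '687,149,108|41,41,38', '687,146,110|41,40,39', '688,143,106|44,46,48']
141 ['685,188,100|51,48,38', '686,186,97|79,65,36', '686,182,99|98,54,33', '651,134,246|112,98,43', '651,131,248|106,91,40', '689,145,90|73,65,47']
142 ['647,168,247|128,110,44', '647,165,249|196,164,57', '647,162,250|177,124,46', '648,133,249|210,184,70', '648,131,249|201,171,61', '648,128,249|154,128,52']
143 ['645,167,247|140,117,42', '644,164,250|19
[... 692 characters left out ...]
5,122,50', '636,131,243|177,146,46', '636,128,244|147,122,44']
148 ['685,200,7|107,93,54', '633,165,241|176,145,46', '632,162,244|166,137,45', '633,134,242|145,124,57', '633,131,243|177,146,47', '634,129,241|153,127,54']
149 ['682,200,8|119,111,92', '630,165,242|175,144,51', '630,162,243|168,139,47', '631,134,240|145,125,64', '630,131,245|178,147,46', '631,129,240|155,129,50']
150 ['679,200,7|120,113,100', '627,165,241|173,142,51', '627,162,244|170,140,48', '629,134,240|137,123,76', '629,131,240|177,146,47', '629,128,240|156,129,47']
151 ['675,199,10|125,122,119', '626,165,237|173,143,55', '625,162,239|174,143,45', '627,134,236|134,121,78', '626,131,240|177,146,48', '626,128,239|159,131,48']
```

The bail outer edge is at x≈.649, so its centre is ≈.645. Its y of .148 and z of ≈.2455 also match home: it is against the collar under the roller, with the push rising sharply. Releasing.

```bash
python3 -m creep '[[[0,0,0,0,0,0,0],[0,0,0,0,0,0,0],[0,0,0,0,0,0,0],[0,0,0,0,0,0,0],[0,0,0,0,0,0,0],[0,0,0,0,0,0,0]]]'
python3 - <<'E'
from k import *
s=get_state();q=s["joints"];M=Ro.from_rotvec(s["ee_rot"]).as_matrix()
for d in([-.05,-.003,.03],[-.08,-.004,.06]):
    print(seg(q,s["ee_pos"]+np.array(d),M)); 
plan(s["ee_pos"]+np.array([-.06,-.003,.0]),Ro.from_matrix(M),n=3)
print([round(1000*np.nanmedian(np.mean([cam("top")[2][141:146,234:237,2] for _ in range(3)],0)),1)])
E
```

```text
time: 30.7
ee_pos: [0.5338, 0.1429, 0.1674]
ee_rot: [-0.072, 2.705, 0.016]
contact_force: [-0.7, 0.4, 0.5]
grip_width: 0.999
finger_force: 0.0
(array([ 0.26010658,  0.30796155, -0.9470686 ,  2.28178612,  1.08350304,
        0.54370428,  0.08625928]), np.float64(0.1782138829988198), np.float64(2.481920590848802e-06))
(array([ 0.35136003,  0.20466156, -1.03073516,  2.29186227,  0.89157549,
        0.53677799,  0.24889702]), np.float64(0.16813772854456266), np.float64(7.378940305038336e-06))
[0.227, 0.001, -0.106, 0.0, 0.0, 0.0]
[0.227, 0.001, -0.106, 0.0, 0.0, 0.0]
[0.227, 0.001, -0.106, 0.0, 0.0, 0.0]
[np.float64(265.8)]
```

Open and free. Backing straight out, well below the hood, and letting the lamp settle.

```bash
python3 -m creep '[[[0,0.16,0,-0.075,0,0,0],[0,0.227,0,-0.106,0,0,0],[0,0.227,0,-0.106,0,0,0],[0,0.1,0,-0.05,0,0,0],[0,0,0,0,0,0,0],[0,0,0,0,0,0,0],[0,0,0,0,0,0,0],[0,0,0,0,0,0,0],[0,0,0,0,0,0,0],[0,0,0,0,0,0,0],[0,0,0,0,0,0,0],[0,0,0,0,0,0,0]]]'
cat > fin.py <<'E'
from h import *
I1,_,P=cam("side");t,_,P2=cam("top")
I3,_,P3=cam("wrist")
def yel(I,P):
    I=I.astype(int);k=(I[...,0]>90)&(I[...,1]>.6*I[...,0])&(I[...,2]<.6*I[...,0])&(P[...,0]>.55)&(P[...,0]<.7)&(P[...,1]>.1)&(P[...,1]<.2)&(P[...,2]>.02);return P[k]
for n,I,p in(("side",I1,P),("top",t,P2),("wrist",I3,P3)):
    A=yel(I,p);print(n,len(A),np.round(A.min(0),3) if len(A) else 0,np.round(A.max(0),3) if len(A) else 0,np.round(A.mean(0),4) if len(A) else 0)
save("fin",np.hstack([cv2.resize(I3,(400,300)),cv2.resize(t[110:190,205:275],(400,300))]))
E
python3 fin.py
```

```text
time: 32.35
ee_pos: [0.4707, 0.1396, 0.1678]
ee_rot: [-0.072, 2.705, 0.016]
contact_force: [-0.6, -0.4, 0.0]
grip_width: 0.999
finger_force: 0.0
side 40 [0.634 0.126 0.181] [0.679 0.162 0.264] [0.6562 0.1391 0.238 ]
top 67 [0.636 0.128 0.063] [0.686 0.194 0.26 ] [0.6597 0.149  0.2443]
wrist 1382 [0.63  0.126 0.029] [0.684 0.176 0.147] [0.6331 0.1473 0.1087]
```

View pics/fin.png

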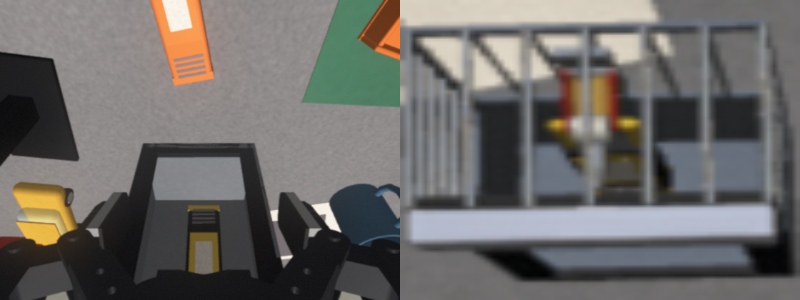

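The lamp hangs vertically by the bail, with the bar under the roller on both sides at (595,125) in the right panel. I'll wait for it to settle and compare frames.

```bash
for i in 1 2 3; do python3 -m creep '[[[0,0,0,0,0,0,0],[0,0,0,0,0,0,0],[0,0,0,0,0,0,0],[0,0,0,0,0,0,0],[0,0,0,0,0,0,0],[0,0,0,0,0,0,0],[0,0,0,0,0,0,0],[0,0,0,0,0,0,0],[0,0,0,0,0,0,0],[0,0,0,0,0,0,0],[0,0,0,0,0,0,0],[0,0,0,0,0,0,0]]]' >/dev/null; done
python3 - <<'E'
from h import *
L=[];Ims=[]
for _ in range(8):
    I,_,P=cam("wrist");J=I.astype(int);k=(J[...,0]>90)&(J[...,1]>.6*J[...,0])&(J[...,2]<.6*J[...,0])&(P[...,0]>.55)&(P[...,0]<.7)&(P[...,1]>.1)&(P[...,1]<.2)&(P[...,2]>.02)
    L.append(np.r_[k.sum(),P[k].mean(0)*1000]);Ims.append(J[270:420,180:380])
print(np.round(L,1));print([round(np.abs(Ims[i]-Ims[0]).mean(),2) for i in range(1,8)])
_,_,P=cam("top");I,_,_=cam("top");J=I.astype(int)
k=(J[...,0]>100)&(J[...,1]>.6*J[...,0])&(J[...,2]<.6*J[...,0])&(P[...,2]>.22)&(P[...,2]<.27)&(P[...,0]>.6)&(P[...,0]<.67)&(np.abs(P[...,1]-.148)>.0115)&(np.abs(P[...,1]-.148)<.022)
print("bail",k.sum(),P[k].mean(0).round(4),P[k].min(0).round(4),P[k].max(0).round(4),get_state()["time"])
E
```

```text
[[1384.   633.1  147.3  108.6]
 [1361.   633.1  147.3  109.2]
 [1381.   633.1  147.4  108.9]
 [1390.   633.2  147.3  108.8]
 [1363.   633.1  147.4  109.2]
 [1371.   633.   147.4  108.7]
 [1373.   633.1  147.5  109. ]
 [1372.   633.1  147.4  108.7]]
[np.float64(1.6), np.float64(1.47), np.float64(1.58), np.float64(1.59), np.float64(1.48), np.float64(1.53), np.float64(1.49)]
bail 17 [0.6468 0.1478 0.2476] [0.6429 0.1291 0.2413] [0.6516 0.1689 0.2517] 37.5
```

The lamp is still, with the bail at x≈.646, y≈.148, z≈.2475, which is home. Handing in.

```bash
python3 -c "
from station import *
print(finish_job())"
```

```text
the job is handed in; nothing more can be done
None
```

The lamp hangs still by its bail on the hook, against the brass collar under the roller, with the gripper open and clear. The job was handed in at about 37.5 s. The cameras put the bail at home within about 2 mm, but I never felt the 3–5 N push past the roller and saw it lift only about 1 mm, so its bearing on the bail is inferred from position.

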